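# Scatter beads over the display stand

### The arm

A 7-joint arm with a two-finger parallel gripper is mounted at the origin on the work surface. World frame = base frame: x ahead of the robot, y to its left, z up, the work surface at z = 0. Lengths are in m, angles in degrees, forces in N, time in s.
With the tool pointing down it reaches from about 0.4 to 0.85 m from the base axis. Payload 10.4 kg.
Tool frame: the origin (TCP) lies midway between the tips of the shut fingers; the grasp point (between the pads) lies 19 mm behind it; z points along the fingers, y is the line along which they close (so a half turn about z gives the same grasp; the last joint's range is limited). The gripper opens to 87 mm and grips with 3 to 60 N. Pads are 19 mm wide; open, the fingers measure 117 mm over their backs; the gripper's body (75 mm by 190 mm) begins 51 mm behind the grasp point.
Start: joints at [-1.295, 19.034, -3.707, 83.658, 1.238, 77.344, -5.071], TCP at [0.625, 0, 0.223] pointing down, gripper open.
Joint ranges: [-148.97, 148.97], [-28.65, 121.19], [-84.17, 76.75], [9.2, 138.47], [-72.65, 252.65], [3.7, 117.97], [-149.18, 149.18]. Speed limits (degrees/s): [127.2, 127.2, 159.86, 159.86, 180, 180, 180].

### API

Orientations are given as a 3x3 rotation matrix whose columns are the frame's x, y, z axes.
In Python, from bench import readout, optics, workorder, models gives the robot as it stands.
- The arm moves only by the tool apply_moves, never from a script. Its argument "plan" is one flat list of numbers, 7 for each row, row after row: the opening, from 0 (shut) to 1 (fully open), then the shift along the world's x, y, z in m, then the turn, a rotation vector about the world's x, y, z in rad. A call has 1 to 5 rows; each row shifts and turns the commanded pose from where the row before left it; what a row does not reach is not made up. A row lasts 1/12 s, in which the tool goes at most 41.7 mm and 7.16 degrees, less where a joint would pass 70% of its speed; a pose out of reach is approached as far as the arm can. A call with a gripper value outside its range is refused whole. The fingers move at their own pace and stop on an object; the grip force is fixed at half the most. Time passes only in rows, so rows that do not move let the fingers close. It gives the time, the measured TCP pose, the force, the opening and the grip force at its end, in the units of the state.
- readout.state(): the state, without advancing time (a new reading comes with each control period).
- optics.camera(name): name is "scene" or "side" or "wrist"; returns a dict with "color" (400x640x3 uint8, blue, green, red), "mtx" (3x3 intrinsics, pixels), "R" (3x3) and "t" (3): a world point X has camera coordinates R X + t; the wrist camera has in their place "tool_from_camera" (4x4, takes a point from camera to tool coordinates, whose origin is the TCP and whose axes are the flange's). Camera axes: x right, y down, z forward; pixel columns grow to the right and rows downward; lengths in m; the calibration is good to about 2 mm. A picture is of the moment at which its call begins: read the wrist's pose just before it. There is no depth.
- workorder.sign_off(): hands the job in; it is judged then, once.
Trained networks look in a picture, given as the dict that the camera call returned (one of the last four; its "shot" number tells which), for a name from the list of things; names that differ only in an ending like _2 or _b are one class to them, and where a whole thing is asked for, a point or a joint stands for the part that bears it (a point fixed in the world has none). Each returns a list of dicts, best first, with "conf" (0 to 1); they miss things now and then, are a little off and sometimes report something else, mostly with a low value. They report only what shows in the picture. A call takes as long as a camera call. They do not tell look-alikes from the thing itself.
- models.boxes_of(picture, thing): "at" ([column, row] in pixels, amid what is visible of it).
- models.cut_out(picture, thing): "mask" (400x640 bool, what is visible of it) and "at" ([column, row] in pixels, amid what is visible of it).
The state is a dict: "clock": time; "joint_pos": joint angles; "dq": joint speeds; "tau": joint torques, N m; "position": TCP position; "ee_rot": TCP orientation; "contact_force": force on the tool from outside, world axes, zero at the start; "moment": the same for the moment, N m; "width": finger opening in m; "grip_force": force on a finger pad.
Only numpy, scipy, OpenCV 4.12 (cv2) and the standard library are available. Lean on these libraries where they do the work, as an engineer would, in place of code of your own. Each camera call takes 0.05 s, during which the arm holds its last target. There are 200 camera calls.

### The job

First lift the lantern by its handle off the wooden display stand and set it upright on the middle of the cork mat. Then put all the wooden beads lying on the newspaper into the shaker, carry the shaker over the stand, tip it and shake it empty there, spreading the beads so that each of the three felt panels of the stand gets at least one and none lie on top of each other or off the felt. Finally put the empty shaker back upright on the middle of its blue mat, and leave the glue gun and scissors alone; the lantern must never topple.

Things in the scene. Friction and masses are not known exactly. Their poses are not given: they have to be found in the camera images.
- lantern: white LED lantern, 80 x 80 mm square base and roof, 112 mm tall to the roof, with a fixed dark handle on top; 0.4 kg. Origin: centre of the underside, z up.
- lantern_grip (a point): middle of the lantern's handle bar, 165 mm above its underside. The bar runs along the lantern's y, 76 mm long (56 mm free between its two posts), 14 mm thick (along x) and 12 mm high, with 47 mm between its underside and the roof.
- stand: fixed low wooden display stand, 160 (x) x 300 (y) mm, a tray with its floor 40 mm above the table and a rim to 56 mm; inside the rim 140 x 280 mm. Three felt panels line the floor along y: green (y below -47 mm), cream (middle), green (y above 47 mm). Origin: centre of the underside at table height. The lantern stands on it at the start.
- cork_mat: fixed square cork mat 130 x 130 x 4 mm, beside the stand on one side. Origin: centre of its underside.
- shaker_mat: fixed blue mat 240 (x) x 120 (y) x 4 mm, on the other side of the stand; the shaker starts standing on it. Origin: centre of its underside.
- shaker: red bead shaker, 220 (x) x 58 (y) mm, 0.22 kg: a straight channel 50 mm wide inside, floor 4 mm thick. Front part (x below -20 mm) roofed, roof top at 78 mm, 70 mm high inside; rear part open on top (the mouth), rear end closed. Held level it keeps the beads; tipped outlet-down by 30 to 40 degrees they slide out (friction about 0.6). Origin: centre of the underside, z up.
- shaker_grip (a point): a point for holding the shaker, in its black fin: the fin is 60 mm long (x from -82 to -22 mm), 14 mm thick (y) and stands from 78 to 116 mm above the underside; this point is at x = -50, z = 98 mm in the shaker's frame.
- shaker_mouth (a point): middle of the open loading mouth, at x = 43, z = 70 mm in the shaker's frame; the mouth is 126 mm long (x); its side walls flare from 50 mm apart (height 60) to about 70 mm (height 72), the rear wall ends at 70 mm.
- shaker_spout (a point): lower edge of the shaker's open outlet (50 x 70 mm, the whole front end), x = -110, z = 4 mm in the shaker's frame.
- glue_gun: blue glue gun lying at the far side, about 140 mm long; leave alone.
- scissors: scissors with pink handles at the far side, about 180 mm long; leave alone.
- bead1: six-sided wooden bead (ochre), 30 mm across its flats (35 over corners), 26 mm tall, 18 g, lying with a flat end down at the start (five to seven of them, the others absent). Origin: its centre; z: along its hole; x: towards a corner of the hexagon.
- bead2: six-sided wooden bead (pink), 30 mm across its flats (35 over corners), 26 mm tall, 18 g, lying with a flat end down at the start (five to seven of them, the others absent). Origin: its centre; z: along its hole; x: towards a corner of the hexagon.
- bead3: six-sided wooden bead (blue), 30 mm across its flats (35 over corners), 26 mm tall, 18 g, lying with a flat end down at the start (five to seven of them, the others absent). Origin: its centre; z: along its hole; x: towards a corner of the hexagon.
- bead4: six-sided wooden bead (ochre), 30 mm across its flats (35 over corners), 26 mm tall, 18 g, lying with a flat end down at the start (five to seven of them, the others absent). Origin: its centre; z: along its hole; x: towards a corner of the hexagon.
- bead5: six-sided wooden bead (pink), 30 mm across its flats (35 over corners), 26 mm tall, 18 g, lying with a flat end down at the start (five to seven of them, the others absent). Origin: its centre; z: along its hole; x: towards a corner of the hexagon.
- bead6: six-sided wooden bead (blue), 30 mm across its flats (35 over corners), 26 mm tall, 18 g, lying with a flat end down at the start (five to seven of them, the others absent). Origin: its centre; z: along its hole; x: towards a corner of the hexagon.
- bead7: six-sided wooden bead (ochre), 30 mm across its flats (35 over corners), 26 mm tall, 18 g, lying with a flat end down at the start (five to seven of them, the others absent). Origin: its centre; z: along its hole; x: towards a corner of the hexagon.
Things that resemble listed ones, but are neither listed nor needed, are in the scene too. What is shaped like the bead6 but white is not meant.

How it is judged:
By the outcome, as a careful person would: the job done as asked, in the order asked, and still so for the second after the job is handed in, with the robot touching nothing.
Of bead1, bead2, bead3, bead4, bead5, bead6, bead7 only 5 to 7 are there at a start; the rules pass over those that are not, and their reading is None.
At some moment in a run one of bead1, bead2, bead3, bead4, bead5, bead6, bead7, shaker may be knocked a few centimetres aside while the robot is not near it.
It also fails if it takes over 210 s, if anything falls off the work surface, if the arm or the gripper's body presses on something with over 40 N, if the wrist force passes 120 N, or if a joint passes its speed limit or range.

## Working session

There is one attempt and no reset: what is moved stays moved. The work goes in short steps, Python scripts to look and compute and a tool call to move; the robot and the scene stay as the last step left them, time stands still between calls to the robot, and variables do not carry over. Pictures are saved under pics/ and viewed, at most 14 in all, crops included, and the job is handed in when it is done.

Besides the shell and the picture viewer there is one more tool, called as name(argument=value, ...) on one line, values as JSON. apply_moves: Moves the arm, as the interface text tells. Its arguments: {"type":"object","properties":{"plan":{"type":"array","items":{"type":"number"}}},"required":["plan"]}

```bash
mkdir -p pics; cat > a.py <<'E'
from bench import readout, optics, models
import cv2, numpy as np
for n in ("scene","side"):
    p=optics.camera(n); cv2.imwrite(f"pics/{n}0.png",p["color"])
    print(n,p["mtx"].tolist() if hasattr(p["mtx"],'tolist') else p["mtx"],np.round(p["R"],3).tolist(),np.round(p["t"],3).tolist())
s=readout.state(); print(s)
E
python3 a.py; ls
```

```text
scene [[495.0512559401904, 0.0, 325.4466497769503], [0.0, 495.0512559401904, 194.17094056231124], [0.0, 0.0, 1.0]] [[-0.155, 0.988, 0.004], [0.578, 0.094, -0.811], [-0.801, -0.124, -0.586]] [0.075, -0.225, 1.684]
side [[477.1753534642457, 0.0, 324.43627178139633], [0.0, 477.1753534642457, 207.05928732558394], [0.0, 0.0, 1.0]] [[-0.722, -0.692, 0.004], [-0.517, 0.536, -0.668], [0.459, -0.484, -0.745]] [0.396, 0.385, 0.934]
{'clock': 0.1, 'joint_pos': array([-1.29413126, 19.06845652, -3.70614052, 83.70077274,  1.23834805,
       77.34141867, -5.06922033]), 'dq': array([ 0.00111162, -0.08894654, -0.04626022, -0.06597954,  0.10136902,
        0.03293411,  0.01374471]), 'tau': array([ 3.16136166e-04, -6.24538064e+01,  2.38312193e-02, -3.90717781e+01,
       -6.15657773e-02,  3.65302863e-02,  4.60620026e-05]), 'position': array([ 6.24667845e-01, -2.45315923e-05,  2.21835833e-01]), 'ee_rot': array([[-1.95780422e-05,  9.99999239e-01, -1.23335216e-03],
       [ 9.99999997e-01,  1.94890334e-05, -7.21801591e-05],
       [-7.21560674e-05, -1.23335357e-03, -9.99999237e-01]]), 'contact_force': array([-0.52420227, -0.21920824, -0.17469671]), 'moment': array([ 0.02795856,  0.01638732, -0.05515883]), 'grip_force': 0.0, 'width': 0.08688970597165889}
a.py
pics
```

View pics/scene0.png

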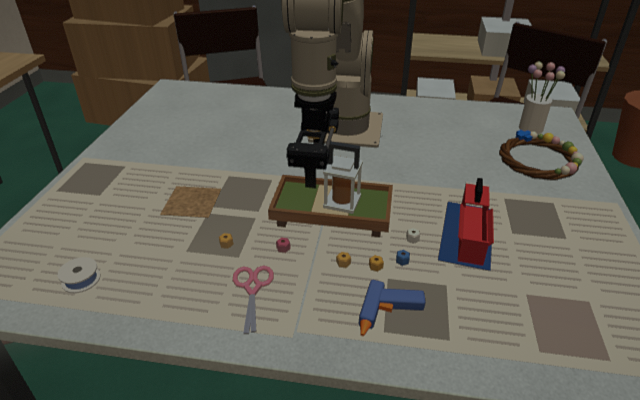

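View pics/side0.png

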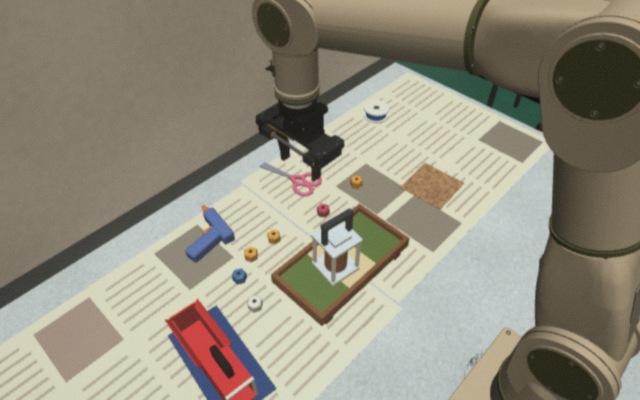

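```bash
cat > h.py <<'E'
from bench import readout, optics, models
import cv2, numpy as np
from scipy.optimize import minimize
def box(x0,x1,y0,y1,z0,z1,f=0):
    return np.array([[x,y+np.sign(y)*f*(z==z1),z] for x in(x0,x1) for y in(y0,y1) for z in(z0,z1)])
SH={"lantern":[box(-.04,.04,-.04,.04,0,.112),box(-.007,.007,-.038,.038,.112,.171)],
"stand":[box(-.08,.08,-.15,.15,0,.056)],"cork_mat":[box(-.065,.065,-.065,.065,0,.004)],
"shaker_mat":[box(-.12,.12,-.06,.06,0,.004)],
"shaker":[box(-.11,-.02,-.029,.029,0,.078),box(-.02,.11,-.029,.029,0,.060),box(-.02,.11,-.029,.029,.06,.070,.008),box(-.082,-.022,-.007,.007,.078,.116)]}
def Rz(a): c,s=np.cos(a),np.sin(a); return np.array([[c,-s,0],[s,c,0],[0,0,1]])
def proj(p,X):
    c=X@np.array(p["R"]).T+p["t"]; u=c@np.array(p["mtx"]).T; return u[:,:2]/u[:,2:]
def ray(p,uv):
    R=np.array(p["R"]); o=-R.T@p["t"]; d=R.T@np.linalg.inv(p["mtx"])@np.array([uv[0],uv[1],1]); return o,d
def onplane(p,uv,z):
    o,d=ray(p,uv); return o+d*(z-o[2])/d[2]
def sil(p,boxes,q,z):
    m=np.zeros((800,1280),np.uint8)
    for b in boxes:
        uv=proj(p,b@Rz(q[2]).T+[q[0],q[1],z])
        cv2.fillConvexPoly(m,cv2.convexHull((uv*2*16).astype(np.int32)),1,shift=4)
    return cv2.resize(m*255,(640,400),interpolation=cv2.INTER_AREA)/255.
def fit(views,name,q0,z=0.):
    "views: list of (pic,mask,ignore)"
    def f(q): return sum((np.abs(sil(p,SH[name],q,z)-m)*(~ig)).sum() for p,m,ig in views)
    best=None
    for da in(-.15,0,.15):
        r=minimize(f,np.array(q0)+[0,0,da],method="Nelder-Mead",options=dict(initial_simplex=np.array(q0)+[0,0,da]+np.array([[0,0,0],[.02,0,0],[0,.02,0],[0,0,.15]]),xatol=2e-4,fatol=.5))
        if best is None or r.fun<best.fun: best=r
    return best.x,best.fun
def wristcam():
    s=readout.state(); p=optics.camera("wrist"); T=np.eye(4); T[:3,:3]=s["ee_rot"]; T[:3,3]=s["position"]
    W=np.linalg.inv(T@np.array(p["tool_from_camera"])); p["R"]=W[:3,:3]; p["t"]=W[:3,3]; return p
E
cat > b.py <<'E'
from h import *
P={n:optics.camera(n) for n in("scene","side")}
M={}
for n,p in P.items():
    for t in ["lantern","stand","cork_mat","shaker_mat","shaker"]:
        r=models.cut_out(p,t); 
        if r: M[n,t]=r[0]["mask"]
        print(n,t,[(round(d["conf"],2),np.round(d["at"]).tolist(),int(d["mask"].sum())) for d in r[:3]])
    for t in ["bead1","bead2","bead3"]:
        r=models.boxes_of(p,t); print(n,t,[(round(d["conf"],2),np.round(d["at"]).tolist(),np.round(onplane(p,d["at"],.013)[:2],3).tolist()) for d in r])
q0={"lantern":(0.62,.04,0),"stand":(.62,0,0),"cork_mat":(.6,-.35,0),"shaker_mat":(.65,.33,0),"shaker":(.65,.33,0)}
print("f",onplane(P["scene"],M["scene","cork_mat"].nonzero()[::-1] and [190,201],0))
Z={"lantern":.04,"shaker":.004}
for t in q0:
    v=[]
    for n in P:
        if (n,t) not in M: continue
        ig=np.zeros((400,640),bool)
        for o in ("lantern","shaker"):
            if o!=t and (n,o) in M and t in("stand","shaker_mat"): ig|=cv2.dilate(M[n,o].astype(np.uint8),np.ones((3,3)))>0
        v.append((P[n],M[n,t],ig))
    c=np.mean([onplane(p,[m.nonzero()[1].mean(),m.nonzero()[0].mean()],.04 if t in("stand","shaker") else .1 if t=="lantern" else 0) for p,m,_ in v],0)
    x,e=fit(v,t,(c[0],c[1],0),Z.get(t,0)); print(t,np.round(c,3),np.round(x,4),"yaw",np.degrees(x[2]).round(1),e,[int(m.sum()) for _,m,_ in v])
E
python3 b.py
```

```text
scene lantern [(0.62, [343.0, 181.0], 1928)]
scene stand [(0.76, [322.0, 208.0], 4676)]
scene cork_mat [(0.7, [193.0, 203.0], 1390)]
scene shaker_mat [(0.73, [450.0, 242.0], 1328), (0.63, [344.0, 180.0], 2201)]
scene shaker [(0.95, [475.0, 225.0], 2488)]
scene bead1 [(0.69, [278.0, 244.0], [0.629, -0.092]), (0.67, [410.0, 242.0], [0.571, 0.22]), (0.63, [402.0, 259.0], [0.635, 0.201]), (0.58, [375.0, 263.0], [0.655, 0.142]), (0.57, [226.0, 242.0], [0.643, -0.216]), (0.56, [344.0, 259.0], [0.653, 0.069]), (0.44, [323.0, 207.0], [0.466, -0.009])]
scene bead2 [(0.69, [278.0, 244.0], [0.629, -0.092]), (0.67, [410.0, 242.0], [0.571, 0.22]), (0.63, [402.0, 259.0], [0.635, 0.201]), (0.58, [375.0, 263.0], [0.655, 0.142]), (0.57, [226.0, 242.0], [0.643, -0.216]), (0.56, [344.0, 259.0], [0.653, 0.069]), (0.44, [323.0, 207.0], [0.466, -0.009])]
scene bead3 [(0.69, [278.0, 244.0], [0.629, -0.092]), (0.67, [410.0, 242.0], [0.571, 0.22]), (0.63, [402.0, 259.0], [0.635, 0.201]), (0.58, [375.0, 263.0], [0.655, 0.142]), (0.57, [226.0, 242.0], [0.643, -0.216]), (0.56, [344.0, 259.0], [0.653, 0.069]), (
[... 892 characters left out ...]
, 180.0], [0.641, -0.223]), (0.66, [256.0, 304.0], [0.543, 0.226]), (0.65, [275.0, 235.0], [0.659, 0.065]), (0.59, [243.0, 275.0], [0.625, 0.196]), (0.58, [325.0, 211.0], [0.624, -0.081])]
f [ 0.48140253 -0.37276582  0.        ]
lantern [0.469 0.038 0.1  ] [ 0.4728  0.0428 -0.0837] yaw -4.8 850.7019607843135 [1928, 2571]
stand [0.479 0.026 0.04 ] [0.4782 0.0146 0.0147] yaw 0.8 1536.9254901960783 [4676, 6066]
cork_mat [ 0.483 -0.366  0.   ] [ 0.4822 -0.3655  0.0588] yaw 3.4 197.84313725490196 [1390, 1609]
shaker_mat [0.51  0.344 0.   ] [ 0.5007  0.3627 -0.1363] yaw -7.8 180.5607843137255 [1328, 2160]
shaker [0.509 0.371 0.04 ] [ 0.5019  0.3714 -0.1035] yaw -5.9 285.01176470588234 [2488, 4151]
```

```bash
cat > c.py <<'E'
from h import *; import sys
p=wristcam(); cv2.imwrite(f"pics/{sys.argv[1]}.png",p["color"]); print(np.round(p["tool_from_camera"],3).tolist(), p["mtx"][0][0])
E
python3 c.py w0
```

```text
[[0.001, -0.954, -0.3, 0.083], [1.0, 0.0, 0.001, 0.0], [-0.001, -0.3, 0.954, -0.162], [0.0, 0.0, 0.0, 1.0]] 326.215093569704
```

View pics/w0.png

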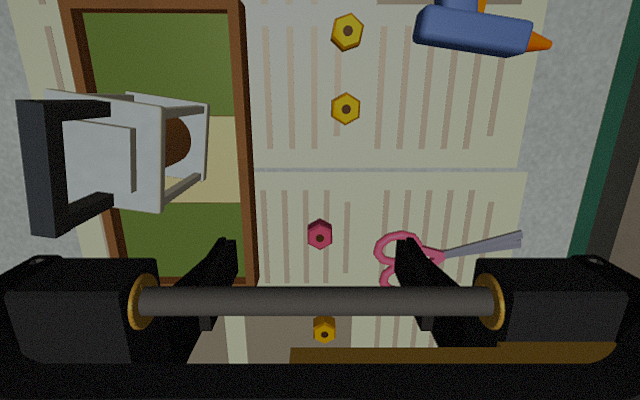

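apply_moves(plan=[1,-0.03,0.002,0.018,0,0,0,1,-0.03,0.002,0.018,0,0,0,1,-0.03,0.002,0.018,0,0,0,1,-0.03,0.002,0.018,0,0,0,1,-0.03,0.002,0.018,0,0,0])

```text
clock: 1.47
position: [0.4735, 0.0101, 0.3133]
ee_rot: [[-0.0, 1.0, 0.0], [1.0, 0.0, -0.0], [-0.0, 0.0, -1.0]]
contact_force: [0.3, -0.6, 0.5]
width: 0.0869
grip_force: 0.0
```

apply_moves(plan=[1,0,0,0,0,0,0,1,0,0,0,0,0,0])

```text
clock: 1.63
position: [0.4748, 0.0101, 0.3144]
ee_rot: [[-0.0, 1.0, 0.004], [1.0, 0.0, 0.0], [0.0, 0.004, -1.0]]
contact_force: [0.4, 0.4, -0.1]
width: 0.0868
grip_force: 0.0
```

```bash
python3 c.py w1; python3 -c "
from h import *
print(readout.state()['position'])"
```

```text
[[0.001, -0.954, -0.3, 0.083], [1.0, 0.0, 0.001, 0.0], [-0.001, -0.3, 0.954, -0.162], [0.0, 0.0, 0.0, 1.0]] 326.215093569704
[0.47512187 0.00994921 0.31306413]
```

View pics/w1.png

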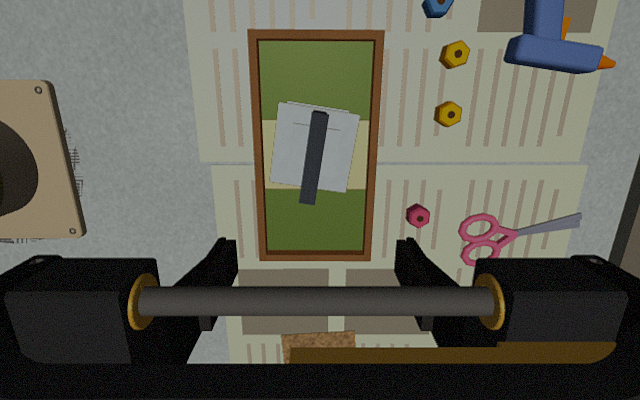

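```bash
cat > d.py <<'E'
from h import *
p=wristcam(); im=p["color"]
g=im.max(2); m=np.zeros((400,640),np.uint8); m[100:215,290:340]=(g[100:215,290:340]<75)
n,l,st,c=cv2.connectedComponentsWithStats(m); k=1+st[1:,4].argmax(); pts=np.argwhere(l==k)[:,::-1].astype(np.float32)
W=np.array([onplane(p,u,.211)[:2] for u in pts]); r=cv2.minAreaRect((W*1000).astype(np.float32)); print("bar",st[k],r)
for uv in [(248,31),(384,31),(371,260),(260,262)]: print("rim",onplane(p,uv,.056).round(4))
hsv=cv2.cvtColor(im,cv2.COLOR_BGR2HSV)
print("stand via net",[ (d['conf'],d['at']) for d in models.boxes_of(p,'stand')])
b=((hsv[...,0]>5)&(hsv[...,0]<14)&(hsv[...,1]>110)).astype(np.uint8); b[:,400:]=0;b[:,:230]=0;b[268:]=0
q=np.argwhere(b)[:,::-1]; W=np.array([onplane(p,u,.056)[:2] for u in q]); print("stand",len(q),cv2.minAreaRect((W*1000).astype(np.float32)))
E
python3 d.py
```

```text
bar [ 298  110   31   95 1528] ((473.53875732421875, 45.1623649597168), (77.3196029663086, 13.871127128601074), 80.94600677490234)
rim [0.3978 0.1664 0.056 ]
rim [0.5552 0.1666 0.056 ]
rim [ 0.5554 -0.1285  0.056 ]
rim [ 0.3966 -0.1315  0.056 ]
stand via net [(0.59, [321.9, 104.9])]
stand 2061 ((471.6884765625, 17.325790405273438), (239.7958526611328, 304.2856140136719), 0.7487473487854004)
```

apply_moves(plan=[1,-0.0015,0.0175,0,0,0,-0.08,1,0,0.0177,0,0,0,-0.079,1,0,0,-0.03,0,0,0,1,0,0,-0.03,0,0,0,1,0,0,-0.03,0,0,0])

```text
clock: 2.2
position: [0.4738, 0.0455, 0.2204]
ee_rot: [[0.158, 0.987, -0.001], [0.987, -0.158, 0.0], [-0.0, -0.001, -1.0]]
contact_force: [1.2, -0.2, 0.0]
width: 0.087
grip_force: 0.0
```

apply_moves(plan=[1,0,0,-0.025,0,0,0,1,0,0,-0.012,0,0,0,1,0,0,0,0,0,0,0,0,0,0,0,0,0,0,0,0,0,0,0,0])

```text
clock: 2.62
position: [0.4742, 0.0453, 0.1862]
ee_rot: [[0.158, 0.987, 0.001], [0.987, -0.158, 0.0], [0.0, 0.0, -1.0]]
contact_force: [-0.4, 0.9, -0.2]
width: 0.0802
grip_force: 0.0
```

apply_moves(plan=[0,0,0,0,0,0,0,0,0,0,0,0,0,0,0,0,0,0,0,0,0,0,0,0,0,0,0,0,0,0,0,0,0,0,0])

```text
clock: 3.03
position: [0.4736, 0.0452, 0.1858]
ee_rot: [[0.158, 0.987, 0.001], [0.987, -0.158, 0.0], [0.0, 0.001, -1.0]]
contact_force: [-0.8, -1.2, -0.7]
width: 0.0485
grip_force: 0.0
```

apply_moves(plan=[0,0,0,0,0,0,0,0,0,0,0,0,0,0,0,0,0,0,0,0,0,0,0,0,0,0,0,0,0,0,0,0,0,0,0])

```text
clock: 3.45
position: [0.4735, 0.0452, 0.1856]
ee_rot: [[0.158, 0.987, 0.0], [0.987, -0.158, -0.0], [0.0, 0.0, -1.0]]
contact_force: [0.1, 0.1, -0.1]
width: 0.0148
grip_force: 0.0
```

apply_moves(plan=[0,0,0,0,0,0,0,0,0,0,0,0,0,0,0,0,0,0.01,0,0,0,0,0,0,0.02,0,0,0,0,0,0,0.02,0,0,0])

```text
clock: 3.87
position: [0.4728, 0.045, 0.236]
ee_rot: [[0.158, 0.987, -0.002], [0.987, -0.158, -0.0], [-0.001, -0.002, -1.0]]
contact_force: [0.9, -0.2, -2.5]
width: 0.0136
grip_force: 30.0
```

```bash
cat > e.py <<'E'
from h import *
for n,(u,v) in (("scene",(190,201)),("side",(433,185))):
    p=optics.camera(n); im=p["color"]; hsv=cv2.cvtColor(cv2.GaussianBlur(im,(3,3),0),cv2.COLOR_BGR2HSV); 
    box_=im[v-8:v+8,u-8:u+8].reshape(-1,3).mean(0); 
    print(n,box_.round(),hsv[v-8:v+8,u-8:u+8].reshape(-1,3).mean(0).round())
    m=((hsv[...,0]>8)&(hsv[...,0]<18)&(hsv[...,1]>85)).astype(np.uint8); m=cv2.morphologyEx(m,cv2.MORPH_CLOSE,np.ones((3,3)));k=np.zeros_like(m);k[v-30:v+30,u-45:u+45]=1;m*=k
    c,l,st,ce=cv2.connectedComponentsWithStats(m); j=1+st[1:,4].argmax(); q=np.argwhere(l==j)[:,::-1]
    W=np.array([onplane(p,x,.004)[:2] for x in q]); print(st[j],cv2.minAreaRect((W*1000).astype(np.float32)))
E
python3 e.py
```

```text
scene [ 58.  84. 107.] [ 16. 116. 107.]
[ 161  187   59   31 1343] ((484.96685791015625, -366.3516540527344), (129.30186462402344, 128.9720916748047), 3.501016139984131)
side [ 93. 130. 165.] [ 16. 111. 165.]
[ 401  164   62   45 1453] ((482.1673583984375, -362.2174072265625), (124.10490417480469, 127.55471801757812), 4.010423183441162)
```

apply_moves(plan=[0,0,-0.01,0.01,0,0,0,0,0,-0.02,0.005,0,0,0,0,0,-0.03,0,0,0,0,0,0,-0.03,0,0,0,0,0,0,-0.03,0,0,0,0])

```text
clock: 4.38
position: [0.4726, -0.0769, 0.2501]
ee_rot: [[0.158, 0.987, -0.001], [0.987, -0.158, -0.0], [-0.0, -0.001, -1.0]]
contact_force: [0.7, -0.2, -2.9]
width: 0.0137
grip_force: 30.0
```

apply_moves(plan=[0,0,-0.03,0,0,0,0,0,0,-0.03,0,0,0,0,0,0,-0.03,0,0,0,0,0,0,-0.03,0,0,0,0,0,0,-0.03,0,0,0,0])

```text
clock: 4.8
position: [0.4723, -0.227, 0.2499]
ee_rot: [[0.159, 0.987, -0.002], [0.987, -0.159, 0.0], [-0.0, -0.002, -1.0]]
contact_force: [0.1, -0.2, -3.5]
width: 0.0134
grip_force: 30.0
```

apply_moves(plan=[0,0.0025,-0.03,0,0,0,0,0,0.0025,-0.03,0,0,0,0,0,0.0025,-0.03,0,0,0,0,0,0.0025,-0.03,0,0,0,0,0,0.0005,-0.0205,0,0,0,0])

```text
clock: 5.22
position: [0.4823, -0.3688, 0.2496]
ee_rot: [[0.161, 0.987, -0.002], [0.987, -0.161, -0.001], [-0.001, -0.002, -1.0]]
contact_force: [-0.5, 0.0, -3.1]
width: 0.0136
grip_force: 30.0
```

apply_moves(plan=[0,0,0,-0.02,0,0,0,0,0,0,-0.02,0,0,0,0,0,0,-0.02,0,0,0,0,0,0,-0.02,0,0,0,0,0,0,-0.012,0,0,0])

```text
clock: 5.63
position: [0.4821, -0.3652, 0.1555]
ee_rot: [[0.159, 0.987, -0.004], [0.987, -0.159, 0.002], [0.001, -0.004, -1.0]]
contact_force: [-0.9, 1.2, -3.5]
width: 0.0137
grip_force: 30.0
```

apply_moves(plan=[0,0,0,-0.005,0,0,0,0,0,0,-0.003,0,0,0,0,0,0,-0.001,0,0,0,0,0,0,0,0,0,0])

```text
clock: 5.97
position: [0.4843, -0.3657, 0.1504]
ee_rot: [[0.158, 0.987, 0.001], [0.987, -0.158, -0.001], [-0.0, 0.001, -1.0]]
contact_force: [0.4, -0.2, -3.4]
width: 0.0135
grip_force: 30.0
```

apply_moves(plan=[0,0,0,-0.0015,0,0,0,0,0,0,0,0,0,0])

```text
clock: 6.13
position: [0.4848, -0.3661, 0.1496]
ee_rot: [[0.158, 0.987, 0.003], [0.987, -0.158, -0.002], [-0.001, 0.003, -1.0]]
contact_force: [-0.2, -1.1, 3.1]
width: 0.0135
grip_force: 30.0
```

apply_moves(plan=[0,0,0,-0.0015,0,0,0,0,0,0,0,0,0,0])

```text
clock: 6.3
position: [0.485, -0.3662, 0.1495]
ee_rot: [[0.158, 0.987, 0.004], [0.987, -0.158, -0.002], [-0.001, 0.004, -1.0]]
contact_force: [-2.9, 2.0, 14.0]
width: 0.014
grip_force: 30.0
```

Touched down. Ease the pressure, release, and go up.

apply_moves(plan=[0,0,0,0.0015,0,0,0,0.4,0,0,0.0005,0,0,0,0.6,0,0,0,0,0,0,0.6,0,0,0,0,0,0,0.6,0,0,0,0,0,0])

```text
clock: 6.72
position: [0.484, -0.3652, 0.1485]
ee_rot: [[0.158, 0.987, -0.0], [0.987, -0.158, 0.0], [0.0, -0.0, -1.0]]
contact_force: [1.0, 0.1, 0.2]
width: 0.0327
grip_force: 0.0
```

apply_moves(plan=[0.6,0,0,0,0,0,0,0.6,0,0,0.02,0,0,0,0.6,0,0,0.025,0,0,0,0.6,0,0,0.04,0,0,0,0.6,0,0,0.04,0,0,0])

```text
clock: 7.13
position: [0.4833, -0.3648, 0.2741]
ee_rot: [[0.158, 0.987, -0.002], [0.987, -0.158, 0.001], [0.001, -0.002, -1.0]]
contact_force: [0.8, -0.5, 0.3]
width: 0.0516
grip_force: 0.0
```

apply_moves(plan=[0.6,0.03,0.03,0.01,0,0,0.08,0.6,0.035,0.03,0,0,0,0.079,0.6,0.04,0,0,0,0,0,0.6,0.04,0,0,0,0,0,0.6,0,0,0,0,0,0])

```text
clock: 7.55
position: [0.6302, -0.3053, 0.2779]
ee_rot: [[-0.007, 1.0, -0.004], [1.0, 0.007, 0.004], [0.004, -0.004, -1.0]]
contact_force: [0.5, 0.9, -2.1]
width: 0.0522
grip_force: 0.0
```

```bash
cat > g.py <<'E'
from h import *; import sys
a=[]
for n in("scene","side"):
    p=optics.camera(n); a.append(p["color"][100:400,60:560] if n=="scene" else p["color"][80:380,140:640])
w=wristcam(); a.append(w["color"])
cv2.imwrite(f"pics/{sys.argv[1]}.png",cv2.vconcat([cv2.hconcat([cv2.resize(a[0],(400,240)),cv2.resize(a[1],(400,240))]),cv2.copyMakeBorder(cv2.resize(a[2],(560,350)),0,0,0,240,0)]))
print(readout.state()["position"])
for d in models.boxes_of(w,"bead1"): print(round(d["conf"],2),np.round(d["at"]),onplane(w,d["at"],.013).round(4))
E
python3 g.py m1
```

```text
[ 0.62422973 -0.30969379  0.28209766]
```

View pics/m1.png

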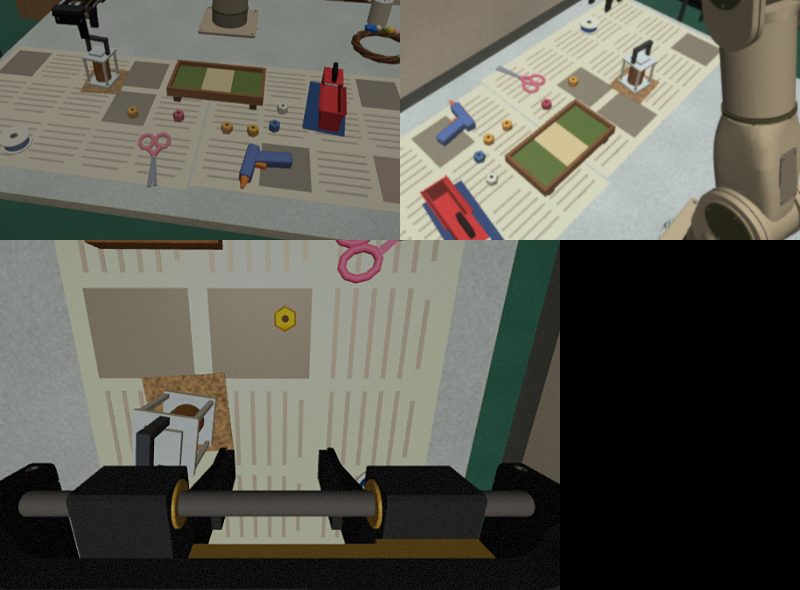

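```bash
cat >> h.py <<'E'
def hexp():
    a=np.radians(np.arange(0,360,60)); r=.0173
    return [np.array([[r*np.cos(t),r*np.sin(t),z] for t in a for z in(0,.026)])]
SH["bead"]=hexp()
HUE={"ochre":(16,32,130),"pink":(165,180,80),"blue":(98,118,90)}
def beads(p,z=0.,roi=None):
    hsv=cv2.cvtColor(cv2.GaussianBlur(p["color"],(3,3),0),cv2.COLOR_BGR2HSV); out=[]
    for c,(a,b,s) in HUE.items():
        m=((hsv[...,0]>=a)&(hsv[...,0]<=b)&(hsv[...,1]>s)&(hsv[...,2]>40)).astype(np.uint8)
        m=cv2.morphologyEx(m,cv2.MORPH_CLOSE,np.ones((5,5)))
        n,l,st,ce=cv2.connectedComponentsWithStats(m)
        for k in range(1,n):
            if st[k,4]<60 or st[k,0]<1 or st[k,1]<1 or st[k,0]+st[k,2]>638 : continue
            w=onplane(p,ce[k],z+.014); o,_=ray(p,ce[k]); px=st[k,4]*(np.linalg.norm(w-o)/p["mtx"][0][0])**2*1e6
            if not 450<px<1900 or not .3<w[0]<.9 or abs(w[1])>.6: continue
            f=lambda q: np.abs(sil(p,SH["bead"],q,z)-(l==k)).sum()
            best=min((minimize(f,[w[0],w[1],y],method="Nelder-Mead",options=dict(initial_simplex=np.array([w[0],w[1],y])+np.array([[0,0,0],[.005,0,0],[0,.005,0],[0,0,.25]]),xatol=2e-4,fatol=.5)) for y in(0,.35,.7)),key=lambda r:r.fun)
            yaw=(np.degrees(best.x[2])+30)%60-30
            out.append((c,ce[k].round().tolist(),best.x[:2].round(4).tolist(),round(yaw,1),int(st[k,4]),int(best.fun)))
    return out
E
cat > f.py <<'E'
from h import *
p=wristcam(); s=readout.state(); print("TCP",s["position"].round(4))
for b in beads(p): print(b)
E
python3 f.py
```

```text
TCP [ 0.6234 -0.3104  0.2839]
('ochre', [326.0, 88.0], [0.637, -0.2165], np.float64(-29.5), 540, 30)
('ochre', [203.0, 302.0], [0.4542, -0.5019], np.float64(0.8), 603, 568)
('ochre', [429.0, 302.0], [0.7937, -0.5038], np.float64(-1.0), 632, 569)
```

apply_moves(plan=[0.7,0.0068,0.035,0,0,0,0,0.7,0.0068,0.035,-0.02,0,0,0,0.7,0,0.0239,-0.03,0,0,0,0.7,0,0,-0.03,0,0,0,0.7,0,0,-0.03,0,0,0])

```text
clock: 8.22
position: [0.6379, -0.2137, 0.1739]
ee_rot: [[-0.002, 1.0, 0.003], [1.0, 0.002, 0.0], [0.0, 0.003, -1.0]]
contact_force: [0.6, -1.3, -0.4]
width: 0.0605
grip_force: 0.0
```

apply_moves(plan=[0.7,0,0,-0.03,0,0,0,0.7,0,0,0,0,0,0,0.7,0,0,0,0,0,0])

```text
clock: 8.47
position: [0.6367, -0.216, 0.1435]
ee_rot: [[0.001, 1.0, -0.001], [1.0, -0.001, 0.0], [0.0, -0.001, -1.0]]
contact_force: [-0.3, -0.1, 0.6]
width: 0.0607
grip_force: 0.0
```

```bash
python3 f.py
```

```text
TCP [ 0.638  -0.2164  0.1454]
('ochre', [315.0, 192.0], [0.637, -0.2162], np.float64(-25.1), 1040, 121)
('ochre', [193.0, 292.0], [0.5176, -0.3135], np.float64(-7.2), 984, 1047)
('ochre', [445.0, 302.0], [0.7684, -0.3349], np.float64(-0.8), 687, 911)
```

apply_moves(plan=[0.7,0,0,-0.035,0,0,0,0.7,0,0,-0.035,0,0,0,0.7,0,0,-0.035,0,0,0,0.7,0,0,-0.025,0,0,0,0.7,0,0,-0.009,0,0,0])

```text
clock: 8.93
position: [0.6372, -0.2157, 0.0029]
ee_rot: [[0.0, 1.0, -0.001], [1.0, -0.0, 0.0], [0.0, -0.001, -1.0]]
contact_force: [-0.8, 0.4, 0.7]
width: 0.0604
grip_force: 0.0
```

apply_moves(plan=[0,0,0,0,0,0,0,0,0,0,0,0,0,0,0,0,0,0,0,0,0,0,0,0,0,0,0,0,0,0,0,0,0,0,0])

```text
clock: 9.35
position: [0.639, -0.2159, 0.0061]
ee_rot: [[0.0, 1.0, 0.003], [1.0, -0.0, -0.001], [-0.001, 0.003, -1.0]]
contact_force: [-0.6, 0.0, 0.5]
width: 0.0351
grip_force: 0.0
```

apply_moves(plan=[0,0,0,0,0,0,0,0,0,0,0.03,0,0,0,0,0,0,0.035,0,0,0,0,0,0,0.035,0,0,0,0,0,0,0.035,0,0,0])

```text
clock: 9.77
position: [0.6377, -0.2156, 0.1411]
ee_rot: [[0.0, 1.0, 0.0], [1.0, -0.0, -0.0], [-0.0, 0.0, -1.0]]
contact_force: [0.8, -0.8, -0.2]
width: 0.03
grip_force: 30.0
```

apply_moves(plan=[0,-0.005,0.03,0.03,0,0,0,0,-0.005,0.035,0.03,0,0,0,0,-0.005,0.038,0.01,0,0,0,0,-0.005,0.04,0.01,0,0,0,0,-0.005,0.04,0.01,0,0,0])

```text
clock: 10.18
position: [0.6131, -0.0354, 0.2268]
ee_rot: [[0.001, 1.0, 0.002], [1.0, -0.001, -0.0], [-0.0, 0.002, -1.0]]
contact_force: [0.5, 0.2, -0.6]
width: 0.0302
grip_force: 30.0
```

apply_moves(plan=[0,-0.005,0.04,0.01,0,0,0,0,-0.005,0.04,0.01,0,0,0,0,-0.005,0.04,0.01,0,0,0,0,-0.005,0.04,0,0,0,0,0,-0.005,0.04,0,0,0,0])

```text
clock: 10.6
position: [0.5883, 0.165, 0.2569]
ee_rot: [[0.0, 1.0, 0.002], [1.0, -0.0, 0.001], [0.001, 0.002, -1.0]]
contact_force: [0.2, 0.2, -1.3]
width: 0.0297
grip_force: 30.0
```

apply_moves(plan=[0,-0.01,0.035,0,0,0,0,0,-0.01,0.035,0,0,0,0,0,-0.01,0.03,0,0,0,0,0,0,0.02,0,0,0,0,0,0,0,0,0,0,0])

```text
clock: 11.02
position: [0.5563, 0.2889, 0.2554]
ee_rot: [[-0.007, 1.0, -0.001], [1.0, 0.007, 0.002], [0.002, -0.001, -1.0]]
contact_force: [-0.3, 0.5, -0.3]
width: 0.0298
grip_force: 30.0
```

```bash
cat > s.py <<'E'
from h import *
p=wristcam(); cv2.imwrite("pics/w3.png",p["color"]); print(readout.state()["position"])
hsv=cv2.cvtColor(p["color"],cv2.COLOR_BGR2HSV); m=((hsv[...,1]>120)&((hsv[...,0]<6)|(hsv[...,0]>174))); print(m.sum(), p["color"][150,320])
r=models.cut_out(p,"shaker"); ig=np.zeros((400,640),bool); ig[240:]=1
for d in r[:1]: print(d["conf"],d["mask"].sum(),fit([(p,d["mask"],ig)],"shaker",(.502,.371,-.1),.004))
E
python3 s.py
```

```text
[0.55742327 0.28585276 0.25541931]
16245 [123  82  54]
0.9 16298 (array([ 0.50364877,  0.37358572, -0.09398374]), np.float64(540.0039215686274))
```

View pics/w3.png

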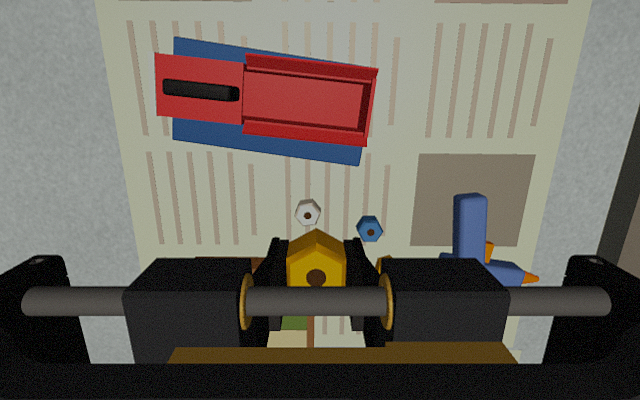

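apply_moves(plan=[0,-0.012,0.03,0,0,0,-0.047,0,-0.0119,0.03,0,0,0,-0.047,0,0,0.0248,0,0,0,0,0,0,0,-0.03,0,0,0,0,0,0,-0.03,0,0,0])

```text
clock: 11.53
position: [0.5356, 0.3688, 0.1965]
ee_rot: [[0.093, 0.996, 0.004], [0.996, -0.093, 0.002], [0.003, 0.003, -1.0]]
contact_force: [1.1, -0.6, -0.6]
width: 0.0293
grip_force: 30.0
```

apply_moves(plan=[0,0,0,-0.03,0,0,0,0,0,0,-0.03,0,0,0,0,0,0,-0.02,0,0,0,0,0,0,0,0,0,0])

```text
clock: 11.87
position: [0.5335, 0.3643, 0.1106]
ee_rot: [[0.096, 0.995, -0.005], [0.995, -0.096, -0.005], [-0.006, -0.005, -1.0]]
contact_force: [-0.7, -1.3, -0.6]
width: 0.0297
grip_force: 30.0
```

apply_moves(plan=[0,0,0,0,0,0,0,0,0,0,0,0,0,0])

```text
clock: 12.03
position: [0.536, 0.3676, 0.1174]
ee_rot: [[0.095, 0.995, 0.002], [0.995, -0.095, 0.001], [0.001, 0.002, -1.0]]
contact_force: [-0.1, 1.1, -0.3]
width: 0.0299
grip_force: 30.0
```

```bash
python3 -c "
from h import *
s=readout.state();print(s['position'],s['joint_pos'].round(1))"
```

```text
[0.5360037  0.3675886  0.11738049] [-32.9  26.3  -7.4  86.7   3.6  67.1 -46.4]
```

apply_moves(plan=[0,-0.001,0.003,-0.02,0,0,0,0,0,0,-0.02,0,0,0,0,0,0,-0.011,0,0,0,0,0,0,0,0,0,0,0.5,0,0,0,0,0,0])

```text
clock: 12.45
position: [0.5342, 0.3709, 0.0654]
ee_rot: [[0.094, 0.996, 0.001], [0.996, -0.094, 0.0], [0.0, 0.001, -1.0]]
contact_force: [0.4, 0.3, -0.9]
width: 0.0319
grip_force: 0.0
```

apply_moves(plan=[0.5,0,0,0,0,0,0,0.5,0,0,0,0,0,0,0.5,0,0,0.03,0,0,0,0.5,0,0,0.035,0,0,0,0.5,0,0,0.035,0,0,0])

```text
clock: 12.87
position: [0.5335, 0.3707, 0.1662]
ee_rot: [[0.094, 0.996, -0.0], [0.996, -0.094, -0.0], [-0.0, -0.0, -1.0]]
contact_force: [0.3, 1.7, 0.1]
width: 0.0431
grip_force: 0.0
```

apply_moves(plan=[0.7,0,-0.02,0.04,0,0,0,0.7,0,-0.03,0.04,0,0,0,0.7,0.02,-0.038,0,0,0,0.047,0.7,0.02,-0.038,0,0,0,0.047,0.7,0.02,-0.03,0,0,0,0])

```text
clock: 13.28
position: [0.5937, 0.2209, 0.2375]
ee_rot: [[-0.002, 1.0, 0.004], [1.0, 0.002, 0.001], [0.001, 0.004, -1.0]]
contact_force: [1.0, -0.7, 0.0]
width: 0.06
grip_force: 0.0
```

apply_moves(plan=[0.7,0.02,-0.038,0,0,0,0,0.7,0,-0.02,0,0,0,0,0.7,0,0,0,0,0,0,0.7,0,0,0,0,0,0])

```text
clock: 13.62
position: [0.6125, 0.1652, 0.2361]
ee_rot: [[0.003, 1.0, 0.002], [1.0, -0.003, 0.0], [0.0, 0.002, -1.0]]
contact_force: [-1.1, -0.3, -0.3]
width: 0.0609
grip_force: 0.0
```

```bash
python3 f.py; python3 -c "
from h import *
p=wristcam();cv2.imwrite('pics/w4.png',p['color'])"
```

```text
TCP [0.6119 0.1672 0.236 ]
('ochre', [352.0, 185.0], [0.6576, 0.1462], np.float64(-29.6), 584, 107)
('ochre', [350.0, 241.0], [0.658, 0.0723], np.float64(-23.2), 556, 111)
('ochre', [187.0, 302.0], [0.441, 0.0002], np.float64(-5.3), 677, 669)
('ochre', [445.0, 302.0], [0.7855, 0.0008], np.float64(1.9), 687, 667)
('pink', [328.0, 336.0], [0.6304, -0.0757], np.float64(-29.8), 433, 176)
('pink', [389.0, 339.0], [0.7179, -0.0794], np.float64(11.6), 204, 478)
('blue', [328.0, 135.0], [0.6282, 0.2068], np.float64(9.0), 504, 175)
```

View pics/w4.png

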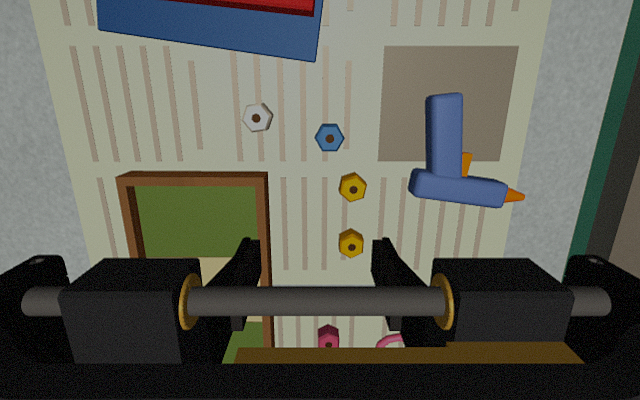

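apply_moves(plan=[0.55,0.0083,0.02,-0.035,0,0,-0.1,0.55,0.008,0.0196,-0.035,0,0,-0.1,0.55,0,0,-0.035,0,0,-0.1,0.55,0,0,-0.035,0,0,-0.07,0.55,0,0,-0.03,0,0,0])

```text
clock: 14.13
position: [0.6268, 0.2088, 0.0627]
ee_rot: [[0.363, 0.932, -0.001], [0.932, -0.363, 0.0], [-0.0, -0.001, -1.0]]
contact_force: [0.6, -1.0, 0.3]
width: 0.0484
grip_force: 0.0
```

apply_moves(plan=[0.55,0,0,0,0,0,0,0.55,0,0,0,0,0,0])

```text
clock: 14.3
position: [0.6269, 0.2076, 0.0643]
ee_rot: [[0.359, 0.933, -0.003], [0.933, -0.359, -0.0], [-0.001, -0.002, -1.0]]
contact_force: [0.6, 0.4, 0.9]
width: 0.048
grip_force: 0.0
```

```bash
python3 f.py
```

```text
TCP [0.6285 0.2077 0.0666]
('blue', [318.0, 223.0], [0.628, 0.2055], np.float64(0.2), 1649, 512)
```

apply_moves(plan=[0.55,0,-0.001,-0.03,0,0,0,0.55,0,0,-0.02,0,0,0,0.55,0,0,-0.01,0,0,0,0,0,0,0,0,0,0,0,0,0,0,0,0,0])

```text
clock: 14.77
position: [0.6292, 0.2059, 0.0069]
ee_rot: [[0.361, 0.932, 0.002], [0.932, -0.361, 0.001], [0.002, 0.002, -1.0]]
contact_force: [0.5, 0.5, -0.0]
width: 0.0407
grip_force: 0.0
```

apply_moves(plan=[0,0,0,0,0,0,0,0,0,0,0,0,0,0,0,0,0,0,0,0,0,0,0,0,0.01,0,0,0,0,0,0,0.03,0,0,0])

```text
clock: 15.18
position: [0.6257, 0.2043, 0.0423]
ee_rot: [[0.361, 0.932, -0.006], [0.932, -0.361, -0.002], [-0.004, -0.005, -1.0]]
contact_force: [-0.1, 0.5, -0.3]
width: 0.0307
grip_force: 30.0
```

apply_moves(plan=[0,0,0,0.04,0,0,0,0,0,0,0.04,0,0,0,0,-0.01,0.03,0.024,0,0,0.075,0,-0.015,0.035,0,0,0,0.1,0,-0.015,0.035,0,0,0,0.1])

```text
clock: 15.6
position: [0.5893, 0.3061, 0.153]
ee_rot: [[0.093, 0.996, 0.005], [0.996, -0.093, 0.002], [0.003, 0.005, -1.0]]
contact_force: [-0.1, 0.7, -0.3]
width: 0.0304
grip_force: 30.0
```

apply_moves(plan=[0,-0.0152,0.035,0,0,0,0,0,-0.01,0.0265,0,0,0,0,0,0,0,0,0,0,0,0,0,0,0,0,0,0])

```text
clock: 15.93
position: [0.5617, 0.3691, 0.15]
ee_rot: [[0.091, 0.996, 0.0], [0.996, -0.091, 0.001], [0.001, 0.0, -1.0]]
contact_force: [1.1, -0.1, -1.4]
width: 0.0309
grip_force: 30.0
```

```bash
cat > s.py <<'E'
from h import *
s=readout.state(); print(s["position"].round(4),"w",round(s["width"],4),"toolyaw",np.degrees(np.arctan2(s["ee_rot"][1,1],s["ee_rot"][0,1])).round(1))
v=[]
for n in("scene","side"):
    p=optics.camera(n); r=models.cut_out(p,"shaker")
    if r: v.append((p,r[0]["mask"],np.zeros((400,640),bool))); print(n,fit(v[-1:],"shaker",(.5036,.3736,-.094),.004))
E
python3 s.py
```

```text
[0.5617 0.3691 0.15  ] w 0.0309 toolyaw -5.2
scene (array([ 0.50394717,  0.36911471, -0.08598121]), np.float64(605.521568627451))
side (array([ 0.45422875,  0.37827512, -0.11929718]), np.float64(721.0117647058823))
```

apply_moves(plan=[0,0,0,-0.035,0,0,0,0,0,0,-0.035,0,0,0,0,0,0,-0.014,0,0,0,0,0,0,0,0,0,0,0.5,0,0,0,0,0,0])

```text
clock: 16.55
position: [0.5633, 0.3661, 0.0654]
ee_rot: [[0.096, 0.995, -0.0], [0.995, -0.096, -0.001], [-0.001, -0.0, -1.0]]
contact_force: [0.2, 0.6, 0.3]
width: 0.0326
grip_force: 0.0
```

apply_moves(plan=[0.5,0,0,0,0,0,0,0.5,0,0,0,0,0,0,0.5,0,0,0.03,0,0,0,0.5,0,0,0.035,0,0,0,0.5,0,-0.01,0.035,0,0,0])

```text
clock: 16.97
position: [0.5622, 0.3588, 0.1675]
ee_rot: [[0.092, 0.996, 0.0], [0.996, -0.092, 0.002], [0.002, 0.0, -1.0]]
contact_force: [1.2, 1.1, -0.3]
width: 0.0431
grip_force: 0.0
```

apply_moves(plan=[0.55,0.015,-0.036,0,0,0,0.047,0.55,0.02,-0.036,0,0,0,0.047,0.55,0.02,-0.036,0,0,0,0,0.55,0.02,-0.036,-0.01,0,0,0,0.55,0.02,-0.036,-0.02,0,0,0])

```text
clock: 17.38
position: [0.6589, 0.1787, 0.1413]
ee_rot: [[0.002, 1.0, 0.007], [1.0, -0.002, 0.002], [0.002, 0.007, -1.0]]
contact_force: [0.7, 0.2, -1.0]
width: 0.0477
grip_force: 0.0
```

apply_moves(plan=[0.55,0,-0.032,-0.04,0,0,0,0.55,0,0,0,0,0,0,0.55,0,0,0,0,0,0])

```text
clock: 17.63
position: [0.6556, 0.152, 0.1038]
ee_rot: [[0.005, 1.0, -0.002], [1.0, -0.005, -0.001], [-0.001, -0.002, -1.0]]
contact_force: [0.3, 1.5, 0.8]
width: 0.0478
grip_force: 0.0
```

```bash
python3 f.py
```

```text
TCP [0.6561 0.1548 0.1055]
('ochre', [317.0, 211.0], [0.6575, 0.1466], np.float64(22.3), 1261, 282)
('ochre', [211.0, 302.0], [0.5662, 0.0602], np.float64(6.6), 586, 1135)
('ochre', [421.0, 302.0], [0.75, 0.0588], np.float64(-6.0), 601, 1136)
```

apply_moves(plan=[0.55,0.001,-0.007,-0.035,0,0,0,0.55,0,0,-0.035,0,0,0,0.55,0,0,-0.02,0,0,0,0.55,0,0,-0.009,0,0,0,0.55,0,0,0,0,0,0])

```text
clock: 18.1
position: [0.6562, 0.1495, 0.0049]
ee_rot: [[-0.001, 1.0, -0.001], [1.0, 0.001, 0.001], [0.001, -0.001, -1.0]]
contact_force: [0.1, 1.3, -0.2]
width: 0.0481
grip_force: 0.0
```

apply_moves(plan=[0,0,0,0,0,0,0,0,0,0,0,0,0,0,0,0,0,0,0,0,0,0,0,0,0,0,0,0,0,0,0,0,0,0,0])

```text
clock: 18.52
position: [0.658, 0.1482, 0.0075]
ee_rot: [[0.001, 1.0, 0.003], [1.0, -0.001, 0.001], [0.001, 0.003, -1.0]]
contact_force: [-1.4, 0.1, 6.2]
width: 0.0314
grip_force: 30.0
```

apply_moves(plan=[0,0,0,0.03,0,0,0,0,0,0,0.04,0,0,0,0,0,0,0.04,0,0,0,0,-0.015,0.03,0.034,0,0,0,0,-0.02,0.035,0,0,0,0])

```text
clock: 18.93
position: [0.629, 0.206, 0.1538]
ee_rot: [[0.009, 1.0, 0.013], [1.0, -0.009, 0.002], [0.002, 0.013, -1.0]]
contact_force: [0.8, 0.9, 1.5]
width: 0.0305
grip_force: 30.0
```

apply_moves(plan=[0,-0.02,0.036,0,0,0,0,0,-0.02,0.036,0,0,0,-0.047,0,-0.02,0.036,0,0,0,-0.047,0,-0.02,0.036,0,0,0,0,0,-0.011,0.0155,0,0,0,0])

```text
clock: 19.35
position: [0.5287, 0.3746, 0.146]
ee_rot: [[0.089, 0.996, -0.001], [0.996, -0.089, 0.003], [0.003, -0.001, -1.0]]
contact_force: [-0.2, 1.7, -0.1]
width: 0.0309
grip_force: 30.0
```

apply_moves(plan=[0,0,0,0,0,0,0,0,0,0,0,0,0,0])

```text
clock: 19.52
position: [0.532, 0.3697, 0.1458]
ee_rot: [[0.092, 0.996, 0.001], [0.996, -0.092, 0.001], [0.001, 0.001, -1.0]]
contact_force: [-0.4, -1.8, -0.7]
width: 0.0309
grip_force: 30.0
```

apply_moves(plan=[0,0,0,-0.035,0,0,0,0,0,0,-0.032,0,0,0,0,0,0,-0.014,0,0,0,0,0,0,0,0,0,0,0.5,0,0,0,0,0,0])

```text
clock: 19.93
position: [0.5335, 0.3673, 0.0645]
ee_rot: [[0.096, 0.995, -0.0], [0.995, -0.096, -0.001], [-0.001, -0.0, -1.0]]
contact_force: [0.5, -0.8, 0.8]
width: 0.0327
grip_force: 0.0
```

apply_moves(plan=[0.5,0,0,0,0,0,0,0.5,0,0,0,0,0,0,0.5,0,0,0.03,0,0,0,0.5,0,0,0.035,0,0,0,0.5,0,-0.01,0.035,0,0,0])

```text
clock: 20.35
position: [0.532, 0.3601, 0.1665]
ee_rot: [[0.093, 0.996, 0.0], [0.996, -0.093, 0.002], [0.002, 0.0, -1.0]]
contact_force: [0.4, 0.8, -0.7]
width: 0.0434
grip_force: 0.0
```

apply_moves(plan=[0.55,0.015,-0.036,0,0,0,0.047,0.55,0.018,-0.036,0,0,0,0.047,0.55,0.018,-0.036,0,0,0,0,0.55,0.018,-0.036,0,0,0,0,0.55,0.018,-0.036,0,0,0,0])

```text
clock: 20.77
position: [0.621, 0.1766, 0.1662]
ee_rot: [[0.001, 1.0, 0.003], [1.0, -0.001, 0.001], [0.001, 0.003, -1.0]]
contact_force: [0.2, -0.2, 0.2]
width: 0.0477
grip_force: 0.0
```

apply_moves(plan=[0.55,0.018,-0.036,0,0,0,0,0.55,0.018,-0.036,-0.03,0,0,0,0.55,0.003,-0.03,-0.035,0,0,0,0.55,0,0,0,0,0,0,0.55,0,0,0,0,0,0])

```text
clock: 21.18
position: [0.655, 0.0826, 0.1069]
ee_rot: [[0.005, 1.0, -0.002], [1.0, -0.005, -0.001], [-0.001, -0.002, -1.0]]
contact_force: [-0.6, 0.4, 0.2]
width: 0.0476
grip_force: 0.0
```

```bash
python3 f.py
```

```text
TCP [0.6557 0.0852 0.1084]
('ochre', [318.0, 216.0], [0.6577, 0.0714], np.float64(22.9), 1231, 275)
('ochre', [211.0, 302.0], [0.5632, -0.0114], np.float64(1.4), 582, 1116)
('ochre', [421.0, 302.0], [0.7468, -0.012], np.float64(-1.9), 601, 1108)
```

apply_moves(plan=[0.55,0.002,-0.0125,-0.035,0,0,0,0.55,0,0,-0.035,0,0,0,0.55,0,0,-0.02,0,0,0,0.55,0,0,-0.01,0,0,0,0.55,0,0,0,0,0,0])

```text
clock: 21.65
position: [0.6567, 0.0745, 0.0068]
ee_rot: [[-0.001, 1.0, -0.001], [1.0, 0.001, 0.001], [0.001, -0.001, -1.0]]
contact_force: [-0.3, -0.2, 0.4]
width: 0.0481
grip_force: 0.0
```

apply_moves(plan=[0,0,0,0,0,0,0,0,0,0,0,0,0,0,0,0,0,0,0,0,0,0,0,0,0,0,0,0,0,0,0,0,0,0,0])

```text
clock: 22.07
position: [0.6585, 0.0732, 0.0094]
ee_rot: [[0.001, 1.0, 0.003], [1.0, -0.001, 0.001], [0.001, 0.003, -1.0]]
contact_force: [-0.6, 0.4, 7.6]
width: 0.0297
grip_force: 30.0
```

apply_moves(plan=[0,0,0,0.03,0,0,0,0,0,0,0.04,0,0,0,0,0,0,0.04,0,0,0,0,-0.01,0.03,0.034,0,0,0,0,-0.012,0.035,0,0,0,0])

```text
clock: 22.48
position: [0.6409, 0.1318, 0.1567]
ee_rot: [[0.008, 1.0, 0.012], [1.0, -0.008, 0.001], [0.001, 0.012, -1.0]]
contact_force: [1.1, 0.9, 0.1]
width: 0.0294
grip_force: 30.0
```

apply_moves(plan=[0,-0.012,0.038,0,0,0,0,0,-0.012,0.038,0,0,0,-0.047,0,-0.012,0.038,0,0,0,-0.047,0,-0.012,0.038,0,0,0,0,0,-0.012,0.038,0,0,0,0])

```text
clock: 22.9
position: [0.5757, 0.3265, 0.1489]
ee_rot: [[0.095, 0.995, 0.001], [0.995, -0.095, 0.0], [0.001, 0.001, -1.0]]
contact_force: [1.1, 0.9, -0.8]
width: 0.0296
grip_force: 30.0
```

apply_moves(plan=[0,-0.0125,0.0415,0,0,0,0,0,0,0,0,0,0,0,0,0,0,0,0,0,0])

```text
clock: 23.15
position: [0.5624, 0.3683, 0.1483]
ee_rot: [[0.089, 0.996, -0.001], [0.996, -0.089, 0.001], [0.001, -0.001, -1.0]]
contact_force: [0.3, -0.9, 0.2]
width: 0.0297
grip_force: 30.0
```

Drop it (z −0.082), then return to the pink one at (0.6304, −0.0757).

apply_moves(plan=[0,0.001,0,-0.035,0,0,0,0,0,0,-0.033,0,0,0,0,0,0,-0.013,0,0,0,0,0,0,0,0,0,0,0.5,0,0,0,0,0,0])

```text
clock: 23.57
position: [0.5659, 0.3638, 0.0677]
ee_rot: [[0.096, 0.995, -0.0], [0.995, -0.096, -0.0], [-0.0, 0.0, -1.0]]
contact_force: [-0.1, 0.3, 0.6]
width: 0.0321
grip_force: 0.0
```

apply_moves(plan=[0.5,0,0,0,0,0,0,0.5,0,0,0,0,0,0,0.5,0,0,0.03,0,0,0,0.5,0,0,0.035,0,0,0,0.5,0,-0.01,0.035,0,0,0])

```text
clock: 23.98
position: [0.5646, 0.3566, 0.1695]
ee_rot: [[0.092, 0.996, 0.0], [0.996, -0.092, 0.002], [0.002, 0.0, -1.0]]
contact_force: [1.6, -0.0, -0.1]
width: 0.0432
grip_force: 0.0
```

apply_moves(plan=[0.55,0.006,-0.038,0,0,0,0.047,0.55,0.006,-0.04,0,0,0,0.047,0.55,0.006,-0.04,0,0,0,0,0.55,0.006,-0.04,0,0,0,0,0.55,0.006,-0.04,0,0,0,0])

```text
clock: 24.4
position: [0.596, 0.1549, 0.1691]
ee_rot: [[0.001, 1.0, 0.003], [1.0, -0.001, 0.001], [0.001, 0.003, -1.0]]
contact_force: [1.1, 0.3, -0.7]
width: 0.0479
grip_force: 0.0
```

apply_moves(plan=[0.55,0.006,-0.04,0,0,0,0,0.55,0.006,-0.04,0,0,0,0,0.55,0.006,-0.04,0,0,0,0,0.55,0.006,-0.04,0,0,0,0,0.55,0.006,-0.04,0,0,0,0])

```text
clock: 24.82
position: [0.6261, -0.0453, 0.1692]
ee_rot: [[0.001, 1.0, 0.003], [1.0, -0.001, 0.0], [0.0, 0.003, -1.0]]
contact_force: [0.8, 1.2, 0.0]
width: 0.0479
grip_force: 0.0
```

apply_moves(plan=[0.55,0.004,-0.03,-0.03,0,0,0,0.55,0.004,0,-0.035,0,0,0,0.55,0,0,0,0,0,0,0.55,0,0,0,0,0,0])

```text
clock: 25.15
position: [0.6328, -0.0724, 0.1028]
ee_rot: [[0.001, 1.0, -0.002], [1.0, -0.001, 0.001], [0.001, -0.002, -1.0]]
contact_force: [1.1, 0.8, 0.6]
width: 0.0476
grip_force: 0.0
```

```bash
python3 f.py
```

```text
TCP [ 0.634  -0.0717  0.1046]
('ochre', [211.0, 302.0], [0.5416, -0.163], np.float64(-1.5), 583, 1147)
('ochre', [421.0, 302.0], [0.7224, -0.1637], np.float64(-3.9), 592, 1142)
('pink', [312.0, 211.0], [0.6308, -0.0764], np.float64(-28.4), 1231, 326)
```

apply_moves(plan=[0.55,-0.003,-0.005,-0.035,0,0,0,0.55,0,0,-0.035,0,0,0,0.55,0,0,-0.018,0,0,0,0.55,0,0,-0.009,0,0,0,0.55,0,0,0,0,0,0])

```text
clock: 25.62
position: [0.6307, -0.0764, 0.0062]
ee_rot: [[-0.001, 1.0, 0.0], [1.0, 0.001, 0.0], [0.0, 0.0, -1.0]]
contact_force: [0.2, -1.5, -0.2]
width: 0.0481
grip_force: 0.0
```

apply_moves(plan=[0,0,0,0,0,0,0,0,0,0,0,0,0,0,0,0,0,0,0,0,0,0,0,0,0,0,0,0,0,0,0,0,0,0,0])

```text
clock: 26.03
position: [0.6314, -0.0777, 0.0075]
ee_rot: [[0.001, 1.0, 0.003], [1.0, -0.001, 0.0], [0.0, 0.003, -1.0]]
contact_force: [-1.2, 0.9, 7.5]
width: 0.0293
grip_force: 30.0
```

apply_moves(plan=[0,0,0,0.03,0,0,0,0,0,0,0.04,0,0,0,0,0,0,0.04,0,0,0,0,-0.005,0.03,0.034,0,0,0,0,-0.006,0.036,0,0,0,0])

```text
clock: 26.45
position: [0.6236, -0.0179, 0.1552]
ee_rot: [[0.008, 1.0, 0.012], [1.0, -0.008, -0.001], [-0.001, 0.012, -1.0]]
contact_force: [1.3, 0.5, -0.6]
width: 0.03
grip_force: 30.0
```

apply_moves(plan=[0,-0.007,0.038,0,0,0,0,0,-0.007,0.038,0,0,0,-0.047,0,-0.007,0.038,0,0,0,-0.047,0,-0.007,0.038,0,0,0,0,0,-0.007,0.038,0,0,0,0])

```text
clock: 26.87
position: [0.5843, 0.1774, 0.1476]
ee_rot: [[0.095, 0.995, 0.001], [0.995, -0.095, 0.0], [0.0, 0.001, -1.0]]
contact_force: [1.2, 0.8, -0.4]
width: 0.03
grip_force: 30.0
```

apply_moves(plan=[0,-0.007,0.038,0,0,0,0,0,-0.007,0.038,0,0,0,0,0,-0.007,0.038,0,0,0,0,0,-0.007,0.038,0,0,0,0,0,-0.007,0.038,0,0,0,0])

```text
clock: 27.28
position: [0.5493, 0.3675, 0.1475]
ee_rot: [[0.095, 0.995, 0.001], [0.995, -0.095, 0.0], [0.001, 0.001, -1.0]]
contact_force: [0.8, -0.6, 0.4]
width: 0.0298
grip_force: 30.0
```

```bash
cat > s2.py <<'E'
from h import *; import sys
p=wristcam(); s=readout.state(); print(s["position"].round(4),"w",round(s["width"],4),"toolyaw",np.degrees(np.arctan2(s["ee_rot"][1,1],s["ee_rot"][0,1])).round(1))
cv2.imwrite(f"pics/{sys.argv[1]}.png",p["color"])
ig=np.zeros((400,640),bool); ig[240:]=1
for d in models.cut_out(p,"shaker")[:1]: print(d["conf"],d["mask"].sum(),fit([(p,d["mask"],ig)],"shaker",(.5036,.3736,-.094),.004))
E
python3 s2.py w5
```

```text
[0.5448 0.3772 0.1472] w 0.0293 toolyaw -4.9
0.81 22644 (array([ 0.50367566,  0.3735564 , -0.10194534]), np.float64(4410.807843137255))
```

View pics/w5.png

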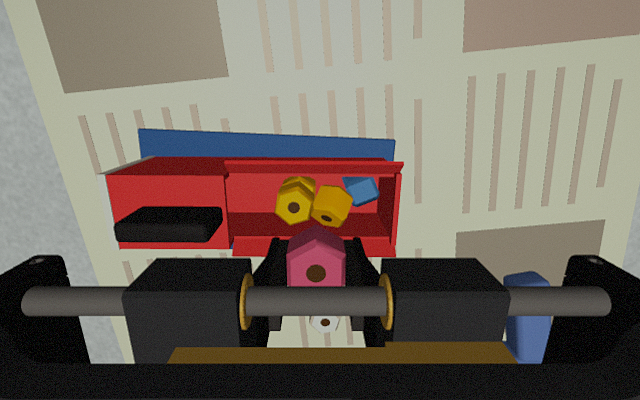

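apply_moves(plan=[0,-0.025,0,0,0,0,0,0,0,0,0,0,0,0,0,0,0,0,0,0,0,0,0,0,0,0,0,0])

```text
clock: 27.72
position: [0.5254, 0.3654, 0.1474]
ee_rot: [[0.095, 0.995, 0.001], [0.995, -0.095, 0.0], [0.0, 0.001, -1.0]]
contact_force: [0.3, 0.4, 0.0]
width: 0.03
grip_force: 30.0
```

apply_moves(plan=[0,-0.003,0.004,-0.035,0,0,0,0,0,0,-0.033,0,0,0,0,0,0,-0.011,0,0,0,0,0,0,0,0,0,0,0.42,0,0,0,0,0,0])

```text
clock: 28.13
position: [0.5225, 0.3692, 0.0679]
ee_rot: [[0.096, 0.995, -0.0], [0.995, -0.096, -0.0], [-0.0, 0.0, -1.0]]
contact_force: [0.1, -0.3, 0.1]
width: 0.0315
grip_force: 0.0
```

apply_moves(plan=[0.42,0,0,0,0,0,0,0.42,0,0,0,0,0,0,0.42,0,0,0.03,0,0,0,0.42,0,0,0.035,0,0,0,0.42,0,0,0.035,0,0,0])

```text
clock: 28.55
position: [0.5216, 0.3692, 0.169]
ee_rot: [[0.095, 0.995, -0.001], [0.995, -0.095, -0.001], [-0.001, -0.001, -1.0]]
contact_force: [0.5, 1.3, -0.4]
width: 0.0365
grip_force: 0.0
```

apply_moves(plan=[0.7,0,-0.02,0.04,0,0,0.1,0.7,0,-0.03,0.03,0,0,0.1,0.7,0,-0.03,0,0,0,0.1,0.7,0,0,0,0,0,0.1,0.7,0,0,0,0,0,0.1])

```text
clock: 28.97
position: [0.523, 0.2892, 0.2363]
ee_rot: [[-0.395, 0.919, 0.003], [0.919, 0.395, 0.0], [-0.001, 0.003, -1.0]]
contact_force: [0.1, 1.1, -0.5]
width: 0.0586
grip_force: 0.0
```

```bash
python3 s2.py w6
```

```text
[0.5224 0.2904 0.2358] w 0.0594 toolyaw 23.8
0.62 15574 (array([ 0.50356434,  0.37355355, -0.09518633]), np.float64(3259.8039215686276))
```

View pics/w6.png

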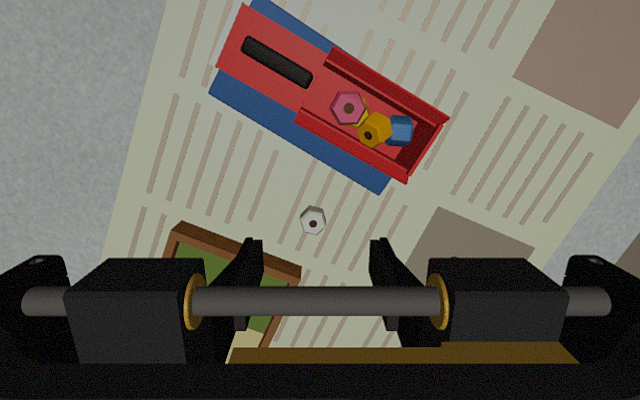

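```bash
python3 -c "
from h import *
s=readout.state();print(s['position'],s['joint_pos'].round(1))"
```

```text
[0.52208345 0.29111856 0.23536436] [-26.4  15.5  -8.8  86.8   2.4  77.9 -12. ]
```

apply_moves(plan=[0.6,-0.006,0.009,0,0,0,0.118,0.6,-0.006,0.009,0,0,0,0.118,0.6,-0.006,0.009,0,0,0,0.118,0.6,-0.006,0.009,0,0,0,0.118,0.6,-0.006,0.009,0,0,0,0.118])

```text
clock: 29.48
position: [0.4914, 0.3374, 0.2347]
ee_rot: [[-0.84, 0.543, 0.0], [0.543, 0.84, 0.0], [0.0, 0.0, -1.0]]
contact_force: [0.1, 0.6, 0.2]
width: 0.0522
grip_force: 0.0
```

apply_moves(plan=[0.6,-0.006,0.01,-0.01,0,0,0.118,0.6,-0.006,0.01,-0.01,0,0,0.118,0.6,-0.006,0.01,-0.01,0,0,0.118,0.6,-0.006,0.011,-0.01,0,0,0.117,0.6,0,0,-0.01,0,0,0])

```text
clock: 29.9
position: [0.4659, 0.3804, 0.1842]
ee_rot: [[-0.995, 0.099, -0.001], [0.099, 0.995, 0.002], [0.001, 0.001, -1.0]]
contact_force: [-1.0, 0.1, 0.4]
width: 0.0523
grip_force: 0.0
```

apply_moves(plan=[0.6,0,0,0,0,0,0,0.6,0,0,0,0,0,0,0.6,0,0,0,0,0,0])

```text
clock: 30.15
position: [0.4687, 0.3769, 0.1851]
ee_rot: [[-0.994, 0.11, 0.001], [0.11, 0.994, 0.0], [-0.001, 0.0, -1.0]]
contact_force: [-0.4, -0.6, -0.2]
width: 0.0522
grip_force: 0.0
```

```bash
cat > t.py <<'E'
from h import *
p=wristcam(); s=readout.state(); print(s["position"].round(4),"toolyaw",np.degrees(np.arctan2(s["ee_rot"][1,1],s["ee_rot"][0,1])).round(1),s["joint_pos"].round(1))
im=p["color"]; hsv=cv2.cvtColor(im,cv2.COLOR_BGR2HSV); red=((hsv[...,1]>110)&((hsv[...,0]<7)|(hsv[...,0]>173))).astype(np.uint8)
red[250:]=0
cv2.imwrite("pics/w7.png",im)
hull=[onplane(p,u,z) for u,z in []]
n,l,st,c=cv2.connectedComponentsWithStats(red); k=1+st[1:,4].argmax(); hull=cv2.convexHull(np.argwhere(l==k)[:,::-1].astype(np.int32)); m=np.zeros((400,640),np.uint8); cv2.fillConvexPoly(m,hull,1)
dark=((im.max(2)<60)&(m>0)).astype(np.uint8); n,l,st,c=cv2.connectedComponentsWithStats(dark); k=1+st[1:,4].argmax(); print(st[k])
W=np.array([onplane(p,u,.12)[:2] for u in np.argwhere(l==k)[:,::-1]]); print("fin",cv2.minAreaRect((W*1000).astype(np.float32)))
E
python3 t.py
```

```text
[0.4687 0.377  0.1853] toolyaw 83.8 [-27.8  18.5 -19.   89.6   6.2  72.8  36.1]
[ 305  145   19   84 1510]
fin ((448.86962890625, 378.49920654296875), (12.817358016967773, 62.055477142333984), 84.13094329833984)
```

View pics/w7.png

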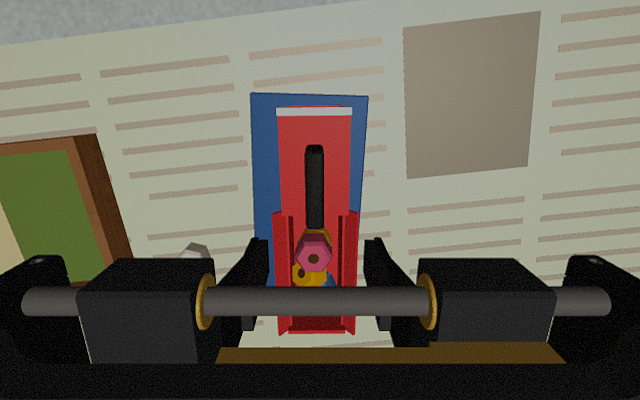

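apply_moves(plan=[0.6,-0.0025,0,-0.03,0,0,0,0.6,0,0,-0.03,0,0,0,0.6,0,0,-0.025,0,0,0,0.6,0,0,-0.011,0,0,0,0.6,0,0,-0.004,0,0,0])

```text
clock: 30.62
position: [0.465, 0.3766, 0.0831]
ee_rot: [[-0.994, 0.106, -0.002], [0.106, 0.994, -0.002], [0.002, -0.002, -1.0]]
contact_force: [-0.5, -0.5, 0.6]
width: 0.052
grip_force: 0.0
```

apply_moves(plan=[0,0,0,0,0,0,0,0,0,0,0,0,0,0,0,0,0,0,0,0,0,0,0,0,0,0,0,0,0,0,0,0,0,0,0])

```text
clock: 31.03
position: [0.4657, 0.378, 0.0856]
ee_rot: [[-0.994, 0.105, 0.001], [0.105, 0.994, 0.001], [-0.001, 0.001, -1.0]]
contact_force: [-0.4, -0.1, -0.2]
width: 0.0262
grip_force: 0.0
```

apply_moves(plan=[0,0,0,0,0,0,0,0,0,0,0,0,0,0,0,0,0,0,0,0,0])

```text
clock: 31.28
position: [0.4653, 0.3775, 0.0847]
ee_rot: [[-0.995, 0.105, 0.0], [0.105, 0.995, -0.0], [-0.0, -0.0, -1.0]]
contact_force: [-0.7, -0.1, 0.2]
width: 0.0138
grip_force: 29.9
```

apply_moves(plan=[0,0,0,0,0,0,0,0,0,0,0.005,0,0,0,0,0,0,0.01,0,0,0,0,0,0,0.015,0,0,0,0,0,0,0.02,0,0,0])

```text
clock: 31.7
position: [0.4645, 0.3771, 0.1344]
ee_rot: [[-0.995, 0.104, -0.002], [0.104, 0.995, -0.001], [0.002, -0.002, -1.0]]
contact_force: [0.6, 0.3, -2.6]
width: 0.0135
grip_force: 29.9
```

apply_moves(plan=[0,0,0,0.025,0,0,0,0,0,0,0.025,0,0,0,0,0,0,0.015,0,0,0,0,0,0,0,0,0,0,0,0,0,0,0,0,0])

```text
clock: 32.12
position: [0.4654, 0.3778, 0.2002]
ee_rot: [[-0.995, 0.105, 0.001], [0.105, 0.995, 0.001], [-0.001, 0.001, -1.0]]
contact_force: [0.6, -0.5, -3.3]
width: 0.0138
grip_force: 29.9
```

```bash
python3 - <<'E'
from h import *
a=[]
s=readout.state(); print(s["position"],s["moment"],s["contact_force"])
for n,(u,v) in (("scene",(475,190)),("side",(215,330))):
    p=optics.camera(n); u0=min(max(u-100,0),440); v0=min(max(v-80,0),240); a.append(cv2.resize(p["color"][v0:v0+160,u0:u0+200],(400,320)))
    for nm,z in (("shaker_mat",.0),):
        r=models.cut_out(p,nm)
        if r:
            hsv=cv2.cvtColor(p["color"],cv2.COLOR_BGR2HSV); m=r[0]["mask"]; W=np.array([onplane(p,q,.004)[:2] for q in np.argwhere(m)[:,::-1]]); print(n,cv2.minAreaRect((W*1000).astype(np.float32)))
cv2.imwrite("pics/l1.png",cv2.hconcat(a))
E
```

```text
[0.46539141 0.37784882 0.20016633] [ 0.09320591  0.11468025 -0.03903499] [ 0.59036897 -0.54036923 -3.33112765]
scene ((503.40142822265625, 358.4415588378906), (117.67962646484375, 241.30511474609375), 82.20425415039062)
side ((498.1402893066406, 363.59814453125), (122.18395233154297, 238.35426330566406), 82.47772979736328)
```

View pics/l1.png

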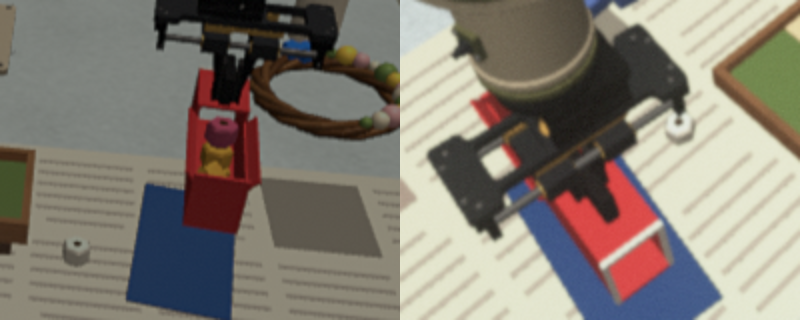

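apply_moves(plan=[0,0.004,-0.015,0,0,0,0.02,0,0.008,-0.025,0,0,0,0.02,0,0.008,-0.03,0,0,0,0.02,0,0.008,-0.03,0,0,0,0.02,0,0.008,-0.03,0,0,0,0.02])

```text
clock: 32.73
position: [0.5009, 0.246, 0.1984]
ee_rot: [[-1.0, 0.003, -0.002], [0.003, 1.0, -0.001], [0.002, -0.001, -1.0]]
contact_force: [1.0, 0.3, -2.4]
width: 0.0138
grip_force: 30.0
```

apply_moves(plan=[0,0.008,-0.03,0,0,0,0,0,0.008,-0.03,0,0,0,0,0,0.008,-0.03,0,0,0,0,0,0.008,-0.025,0,0,0,0,0,0.005,-0.013,0,0,0,0])

```text
clock: 33.15
position: [0.5386, 0.1151, 0.1985]
ee_rot: [[-1.0, 0.009, -0.001], [0.009, 1.0, -0.002], [0.001, -0.002, -1.0]]
contact_force: [0.8, -0.9, -2.4]
width: 0.0136
grip_force: 30.0
```

apply_moves(plan=[0,0,0,0,0,-0.05,0,0,0,0,0,0,-0.08,0,0,0,0,0,0,-0.08,0,0,0,0,0,0,-0.08,0,0,0,0,0,0,0,0])

```text
clock: 33.57
position: [0.5356, 0.1195, 0.1977]
ee_rot: [[-0.958, 0.003, 0.286], [0.003, 1.0, -0.001], [-0.286, 0.0, -0.958]]
contact_force: [0.5, 0.6, -3.2]
width: 0.0139
grip_force: 30.0
```

```bash
cat > u.py <<'E'
from h import *; import sys
from scipy.spatial.transform import Rotation as Ro
SX,SY=.477,.018
s=readout.state(); R=s["ee_rot"]; pitch=np.degrees(np.arctan2(R[0,2],-R[2,2])); print(s["clock"],s["position"].round(4),"pitch",pitch.round(1),"j",s["joint_pos"].round(1))
def st(p):
    hsv=cv2.cvtColor(cv2.GaussianBlur(p["color"],(3,3),0),cv2.COLOR_BGR2HSV); roi=np.zeros((400,640),np.uint8)
    c=np.array([[SX+a*.075,SY+b*.145,.045] for a,b in((-1,-1),(-1,1),(1,1),(1,-1))]); cv2.fillConvexPoly(roi,proj(p,c).astype(np.int32),1)
    for n,(a,b,sa) in HUE.items():
        m=((hsv[...,0]>=a)&(hsv[...,0]<=b)&(hsv[...,1]>sa)&(hsv[...,2]>50)).astype(np.uint8)*roi
        if n=="ochre": m[(hsv[...,0]>26)|(hsv[...,1]<150)]=0
        k,l,sst,ce=cv2.connectedComponentsWithStats(m)
        for i in range(1,k):
            if sst[i,4]>=25: print(" ",n,ce[i].round(),int(sst[i,4]),(onplane(p,ce[i],.053)[:2]-[SX,SY]).round(3))
for n in sys.argv[2:] or ("scene",):
    p=optics.camera(n); print(n); st(p); cv2.imwrite(f"pics/{sys.argv[1]}{n}.png",p["color"])
E
python3 u.py p1 scene side
```

```text
33.5667 [0.5356 0.1195 0.1977] pitch 16.6 j [ -8.7  -0.7 -12.4 111.2   7.2  54.1  65.3]
scene
side
```

apply_moves(plan=[0,0,0,-0.005,0,-0.06,0,0,0,0,-0.005,0,-0.06,0,0,0,0,-0.005,0,-0.04,0,0,0,0,0,0,0,0])

```text
clock: 34.0
position: [0.5371, 0.1192, 0.1825]
ee_rot: [[-0.902, 0.004, 0.432], [0.004, 1.0, -0.001], [-0.432, 0.001, -0.902]]
contact_force: [-0.4, -0.0, -3.0]
width: 0.0137
grip_force: 30.0
```

```bash
python3 u.py p2 scene side
```

```text
34.0 [0.5371 0.1192 0.1825] pitch 25.6 j [ -9.   -5.  -13.9 119.7  12.9  42.2  58.7]
scene
side
```

View pics/p2side.png

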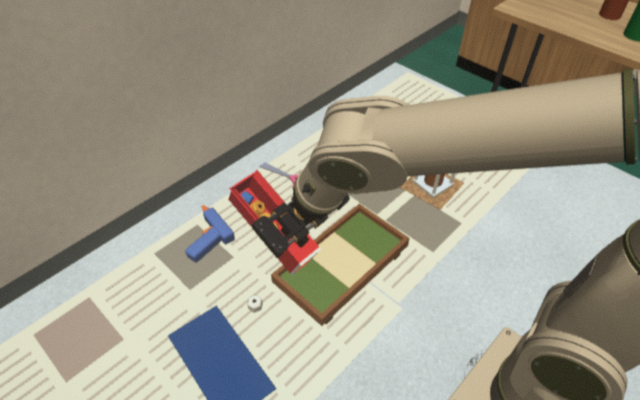

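apply_moves(plan=[0,0,0,0,0,-0.05,0,0,0,0,0,0,0,0])

```text
clock: 34.27
position: [0.5385, 0.1196, 0.1845]
ee_rot: [[-0.878, 0.005, 0.479], [0.005, 1.0, -0.0], [-0.479, 0.002, -0.878]]
contact_force: [-0.7, 0.4, -3.1]
width: 0.0137
grip_force: 30.0
```

```bash
python3 u.py p3 scene side
```

```text
34.2667 [0.5385 0.1196 0.1845] pitch 28.6 j [ -9.   -6.6 -14.7 121.9  15.3  39.   56. ]
scene
side
```

apply_moves(plan=[0,0,0,0,0,-0.03,0,0,0,0,0,0,0,0])

```text
clock: 34.53
position: [0.5384, 0.1195, 0.1846]
ee_rot: [[-0.863, 0.004, 0.505], [0.005, 1.0, -0.0], [-0.505, 0.002, -0.863]]
contact_force: [0.1, 1.3, -3.9]
width: 0.0139
grip_force: 30.0
```

```bash
python3 u.py p3 scene side
```

```text
34.5333 [0.5384 0.1195 0.1846] pitch 30.3 j [ -8.9  -7.4 -15.2 123.3  16.9  37.2  54.2]
scene
side
```

```bash
cat >> u.py <<'E'
    hsv=cv2.cvtColor(p["color"],cv2.COLOR_BGR2HSV)
    g=np.array(s["position"]); uv=proj(p,g[None])[0].astype(int); x0,y0=uv-95; x0=max(x0,0);y0=max(y0,0); sub=hsv[y0:y0+190,x0:x0+190]
    for nm,(a,b,sa) in HUE.items():
        m=((sub[...,0]>=a)&(sub[...,0]<=b)&(sub[...,1]>sa)&(sub[...,2]>45)).astype(np.uint8)
        if nm=="pink": m[(sub[...,1]>190)|(sub[...,0]>177)]=0
        if nm=="ochre": m[(sub[...,0]>26)|(sub[...,1]<140)]=0
        k,l,sst,ce=cv2.connectedComponentsWithStats(m); print("   near",nm,[((ce[i]+[x0,y0]).round().tolist(),int(sst[i,4])) for i in range(1,k) if sst[i,4]>=15])
E
python3 u.py p3 scene side
```

```text
34.6333 [0.5385 0.1196 0.1847] pitch 30.3 j [ -8.9  -7.4 -15.2 123.2  16.8  37.2  54.3]
scene
   near ochre [([376.0, 127.0], 125)]
   near pink []
   near blue [([455.0, 235.0], 1495)]
side
   near ochre [([259.0, 209.0], 66), ([267.0, 217.0], 32)]
   near pink [([298.0, 180.0], 153), ([250.0, 196.0], 35)]
   near blue [([251.0, 197.0], 78), ([211.0, 233.0], 745), ([211.0, 318.0], 347)]
```

apply_moves(plan=[0,0,0,0,0,-0.03,0,0,0,0,0,0,0,0])

```text
clock: 34.9
position: [0.538, 0.1195, 0.1843]
ee_rot: [[-0.847, 0.004, 0.531], [0.005, 1.0, -0.0], [-0.531, 0.002, -0.847]]
contact_force: [-0.3, 0.0, -4.3]
width: 0.0135
grip_force: 30.0
```

```bash
python3 u.py p4 scene side
```

```text
34.9 [0.538  0.1195 0.1843] pitch 32.1 j [ -8.7  -8.3 -15.8 124.8  18.8  35.2  52. ]
scene
   near ochre [([377.0, 127.0], 129)]
   near pink []
   near blue [([455.0, 235.0], 1494)]
side
  pink [301. 269.] 97 [0.04  0.091]
   near ochre [([260.0, 211.0], 66), ([268.0, 219.0], 33)]
   near pink [([300.0, 181.0], 193), ([247.0, 198.0], 24), ([301.0, 269.0], 93)]
   near blue [([252.0, 198.0], 79), ([211.0, 233.0], 750), ([211.0, 318.0], 386)]
```

apply_moves(plan=[0,0,0,0,0,0,0])

```text
clock: 35.08
position: [0.5385, 0.1196, 0.1848]
ee_rot: [[-0.848, 0.004, 0.531], [0.005, 1.0, 0.0], [-0.531, 0.003, -0.848]]
contact_force: [-0.1, 0.7, -2.5]
width: 0.0139
grip_force: 30.0
```

```bash
python3 u.py p4 scene side
```

```text
35.0833 [0.5385 0.1196 0.1848] pitch 32.0 j [ -8.7  -8.3 -15.8 124.7  18.7  35.3  52.1]
scene
   near ochre [([377.0, 127.0], 126)]
   near pink []
   near blue [([455.0, 235.0], 1494)]
side
  pink [320. 288.] 145 [-0.025  0.097]
   near ochre [([265.0, 215.0], 50)]
   near pink [([300.0, 181.0], 193), ([257.0, 204.0], 36), ([320.0, 288.0], 124)]
   near blue [([258.0, 205.0], 78), ([211.0, 233.0], 750), ([211.0, 318.0], 346)]
```

apply_moves(plan=[0,0,-0.025,0,0,0.11,0,0,0,-0.03,0,0,0.06,0,0,0,0,0,0,0,0])

```text
clock: 35.43
position: [0.5402, 0.0603, 0.1857]
ee_rot: [[-0.924, 0.01, 0.383], [0.01, 1.0, -0.003], [-0.383, 0.001, -0.924]]
contact_force: [0.9, -0.9, -2.6]
width: 0.0138
grip_force: 30.0
```

```bash
python3 u.py p5 scene side
```

```text
35.4333 [0.5402 0.0603 0.1857] pitch 22.5 j [ -7.2  -5.1  -7.4 118.4   7.2  45.   70.6]
scene
  ochre [346. 186.] 37 [-0.06   0.026]
  pink [372. 193.] 120 [-0.039  0.098]
   near ochre [([349.0, 127.0], 145), ([346.0, 185.0], 59)]
   near pink [([372.0, 193.0], 124)]
   near blue [([440.0, 253.0], 43)]
side
  ochre [326. 249.] 62 [0.04  0.011]
  pink [322. 291.] 138 [-0.033  0.1  ]
   near ochre [([326.0, 249.0], 82)]
   near pink [([302.0, 179.0], 122), ([322.0, 291.0], 121)]
   near blue [([220.0, 228.0], 342)]
```

```bash
python3 - <<'E'
from h import *
P={n:optics.camera(n) for n in("scene","side")}
print(proj(P["side"],np.array([[.477-.06,.018+.026,.053]])),proj(P["scene"],np.array([[.477+.04,.018+.011,.053]])))
# least squares triangulation
A=[];b=[]
for n,uv in(("scene",(346,186)),("side",(326,249))):
    o,d=ray(P[n],uv); d/=np.linalg.norm(d); M=np.eye(3)-np.outer(d,d); A.append(M);b.append(M@o)
x=np.linalg.solve(sum(A),sum(b)); print("tri",x,[np.linalg.norm(M@x-c) for M,c in zip(A,b)])
E
python3 u.py p5 scene side
```

```text
[[353.5141279  277.57825275]] [[334.95586294 207.80396762]]
tri [0.49061321 0.05392975 0.10262945] [np.float64(0.0021281067743008785), np.float64(0.002128106774300894)]
35.6333 [0.5382 0.0662 0.1843] pitch 22.7 j [ -7.3  -5.2  -8.  118.7   7.4  44.7  70. ]
scene
  pink [373. 193.] 121 [-0.039  0.098]
   near ochre [([352.0, 127.0], 142)]
   near pink [([372.0, 193.0], 125)]
   near blue [([442.0, 247.0], 139)]
side
  ochre [334. 265.] 133 [-0.007  0.031]
  pink [322. 291.] 137 [-0.033  0.1  ]
   near ochre [([334.0, 266.0], 159)]
   near pink [([301.0, 179.0], 143), ([322.0, 290.0], 122)]
   near blue [([218.0, 227.0], 397), ([214.0, 309.0], 21)]
```

apply_moves(plan=[0,0,0,0,0,0.12,0,0,0,0,0,0,0.12,0,0,0,-0.02,0,0,0,0,0,0,-0.03,0,0,0,0,0,0,-0.03,0,0,0,0])

```text
clock: 36.15
position: [0.5386, -0.0138, 0.184]
ee_rot: [[-0.988, 0.002, 0.154], [0.002, 1.0, -0.0], [-0.154, -0.0, -0.988]]
contact_force: [-0.3, -0.6, -2.5]
width: 0.014
grip_force: 30.0
```

apply_moves(plan=[0,0,-0.03,0,0,0,0,0,0,-0.03,0,0,0,0,0,0,-0.02,0,0,0,0,0,0,0,0,0,0,0,0,0,0,0,0,0,0])

```text
clock: 36.57
position: [0.5383, -0.0949, 0.1844]
ee_rot: [[-0.988, 0.007, 0.155], [0.006, 1.0, -0.001], [-0.155, -0.0, -0.988]]
contact_force: [-0.4, 0.3, -3.0]
width: 0.0136
grip_force: 30.0
```

```bash
python3 u.py p6 scene side
```

```text
36.5667 [ 0.5383 -0.0949  0.1844] pitch 8.9 j [  3.3   4.1   2.5 106.7  -1.2  60.4  95.9]
scene
  ochre [282. 185.] 34 [-0.036 -0.141]
  ochre [349. 194.] 148 [-0.026  0.039]
  pink [373. 193.] 120 [-0.039  0.099]
   near ochre [([201.0, 74.0], 16), ([278.0, 126.0], 121), ([279.0, 185.0], 148), ([349.0, 194.0], 151)]
   near pink [([372.0, 193.0], 109)]
   near blue [([273.0, 194.0], 23)]
side
  ochre [337. 271.] 138 [-0.021  0.04 ]
  pink [322. 291.] 134 [-0.033  0.099]
   near ochre [([337.0, 268.0], 82)]
   near pink [([302.0, 184.0], 250)]
   near blue []
```

apply_moves(plan=[0,0,0,0,0,-0.1,0,0,0,0,0,0,-0.1,0,0,0,0,0,0,-0.1,0,0,0,0,0,0,-0.05,0,0,0,0,0,0,0,0])

```text
clock: 37.08
position: [0.5363, -0.0929, 0.1833]
ee_rot: [[-0.875, 0.003, 0.484], [0.004, 1.0, 0.0], [-0.484, 0.002, -0.875]]
contact_force: [-0.1, -0.6, -2.5]
width: 0.0138
grip_force: 30.0
```

```bash
python3 u.py p6 scene side
```

```text
37.0833 [ 0.5363 -0.0929  0.1833] pitch 29.0 j [  4.3  -8.9   2.8 124.3  -5.2  35.9 100.4]
scene
  ochre [349. 193.] 147 [-0.027  0.039]
  pink [373. 193.] 120 [-0.039  0.098]
   near ochre [([198.0, 75.0], 32), ([192.0, 74.0], 16), ([284.0, 121.0], 112), ([349.0, 194.0], 152)]
   near pink [([372.0, 193.0], 121)]
   near blue []
side
  ochre [336. 271.] 139 [-0.021  0.04 ]
  pink [322. 291.] 134 [-0.033  0.099]
   near ochre [([337.0, 269.0], 96)]
   near pink [([330.0, 165.0], 17), ([304.0, 182.0], 312)]
   near blue [([375.0, 117.0], 47), ([333.0, 164.0], 24)]
```

apply_moves(plan=[0,0,0,0,0,-0.03,0,0,0,0,0,0,0,0])

```text
clock: 37.35
position: [0.5388, -0.0936, 0.1846]
ee_rot: [[-0.86, 0.003, 0.51], [0.004, 1.0, -0.0], [-0.51, 0.002, -0.86]]
contact_force: [-0.6, 0.1, -2.7]
width: 0.0139
grip_force: 30.0
```

```bash
python3 u.py p6 scene side
```

```text
37.35 [ 0.5388 -0.0936  0.1846] pitch 30.6 j [  4.3  -9.5   3.  125.3  -5.8  33.9 101.1]
scene
  ochre [349. 194.] 149 [-0.026  0.039]
  pink [373. 193.] 120 [-0.039  0.098]
   near ochre [([194.0, 76.0], 31), ([284.0, 121.0], 145), ([349.0, 194.0], 152)]
   near pink [([372.0, 193.0], 109)]
   near blue []
side
  ochre [336. 271.] 137 [-0.021  0.04 ]
  pink [322. 291.] 136 [-0.033  0.1  ]
   near ochre [([337.0, 268.0], 83)]
   near pink [([304.0, 182.0], 306)]
   near blue [([375.0, 117.0], 49), ([334.0, 164.0], 34)]
```

apply_moves(plan=[0,0,0,0,0,-0.03,0,0,0,0,0,0,0,0])

```text
clock: 37.62
position: [0.5383, -0.0941, 0.1841]
ee_rot: [[-0.845, 0.004, 0.535], [0.005, 1.0, -0.0], [-0.535, 0.002, -0.845]]
contact_force: [0.0, -0.0, -2.4]
width: 0.0138
grip_force: 30.0
```

```bash
python3 u.py p7 scene side | grep -v "3[0-9][0-9].*pink\|near pink"; python3 - <<'E'
from h import *
p=optics.camera("side"); print(proj(p,np.array([[.52,-.094,.09],[.62,-.094,.2],[.52,-.094,.055]])))
E
```

```text
37.6167 [ 0.5383 -0.0941  0.1841] pitch 32.3 j [  4.2 -10.4   3.3 126.8  -6.5  31.7 101.9]
scene
  ochre [349. 193.] 148 [-0.027  0.039]
  pink [373. 193.] 121 [-0.039  0.098]
   near ochre [([194.0, 74.0], 22), ([285.0, 120.0], 141), ([349.0, 194.0], 153)]
   near blue []
side
  ochre [337. 271.] 139 [-0.021  0.04 ]
  pink [322. 291.] 134 [-0.033  0.099]
   near ochre [([337.0, 268.0], 84)]
   near blue [([375.0, 117.0], 44), ([335.0, 165.0], 32)]
[[360.11315678 209.33643581]
 [330.57564353 155.88393952]
 [359.26118164 218.75424392]]
```

apply_moves(plan=[0,0,0,0,0,-0.03,0,0,0,0,0,0,0,0])

```text
clock: 37.93
position: [0.5381, -0.0944, 0.1841]
ee_rot: [[-0.828, 0.005, 0.56], [0.005, 1.0, -0.001], [-0.56, 0.002, -0.828]]
contact_force: [-0.3, -0.5, -2.5]
width: 0.0137
grip_force: 30.0
```

```bash
python3 u.py p7 scene side | grep -v "near pink"
```

```text
37.9333 [ 0.5381 -0.0944  0.1841] pitch 34.1 j [  4.  -11.3   3.6 128.3  -7.4  29.4 102.8]
scene
  ochre [349. 194.] 150 [-0.026  0.039]
  pink [373. 193.] 121 [-0.039  0.098]
   near ochre [([285.0, 120.0], 140), ([349.0, 194.0], 152)]
   near blue []
side
  ochre [337. 271.] 139 [-0.021  0.04 ]
  pink [322. 291.] 134 [-0.033  0.1  ]
   near ochre [([337.0, 268.0], 82)]
   near blue [([375.0, 117.0], 46)]
```

apply_moves(plan=[0,0,0,0,0,0,0])

```text
clock: 38.12
position: [0.5386, -0.0943, 0.1847]
ee_rot: [[-0.828, 0.005, 0.56], [0.005, 1.0, -0.001], [-0.56, 0.002, -0.828]]
contact_force: [0.3, 0.5, -2.5]
width: 0.0138
grip_force: 30.0
```

```bash
python3 u.py p7 scene side | grep -v "near pink"
```

```text
38.1167 [ 0.5386 -0.0943  0.1847] pitch 34.1 j [  4.  -11.3   3.6 128.1  -7.3  29.5 102.8]
scene
  ochre [349. 193.] 146 [-0.027  0.039]
  pink [373. 193.] 120 [-0.039  0.098]
   near ochre [([196.0, 75.0], 33), ([205.0, 71.0], 15), ([284.0, 120.0], 135), ([349.0, 194.0], 153)]
   near blue []
side
  ochre [366. 217.] 93 [ 0.037 -0.129]
  ochre [336. 271.] 139 [-0.021  0.04 ]
  pink [322. 291.] 134 [-0.033  0.099]
   near ochre [([366.0, 216.0], 131), ([337.0, 268.0], 86)]
   near blue [([375.0, 117.0], 47)]
```

apply_moves(plan=[0,0,0.015,0,0,0.1,0,0,0,0.03,0,0,0.1,0])

```text
clock: 38.38
position: [0.537, -0.0526, 0.1844]
ee_rot: [[-0.924, 0.012, 0.381], [0.011, 1.0, -0.005], [-0.381, -0.0, -0.925]]
contact_force: [0.7, 0.5, -2.2]
width: 0.0134
grip_force: 30.0
```

```bash
python3 u.py p8 scene side | grep -v "near pink"
```

```text
38.3833 [ 0.537  -0.0526  0.1844] pitch 22.4 j [  3.8  -5.7  -2.9 119.2  -0.5  44.2  90.5]
scene
  ochre [349. 194.] 148 [-0.026  0.039]
  pink [373. 193.] 120 [-0.039  0.098]
   near ochre [([300.0, 123.0], 138), ([298.0, 180.0], 29), ([349.0, 194.0], 153)]
   near blue []
side
  ochre [362. 223.] 225 [ 0.031 -0.108]
  ochre [337. 271.] 139 [-0.022  0.04 ]
  pink [322. 291.] 135 [-0.033  0.099]
   near ochre [([362.0, 223.0], 259), ([337.0, 271.0], 164)]
   near blue []
```

apply_moves(plan=[0,0,0,0,0,0,0,0,0,0,0,0,0,0])

```text
clock: 38.65
position: [0.5383, -0.0498, 0.1842]
ee_rot: [[-0.923, 0.005, 0.385], [0.005, 1.0, -0.001], [-0.385, 0.001, -0.923]]
contact_force: [-0.8, -0.1, -2.6]
width: 0.0138
grip_force: 30.0
```

```bash
python3 u.py p8 scene side | grep -v "near pink"; python3 - <<'E'
import cv2
a=cv2.imread("pics/p8scene.png")[140:260,240:400]; b=cv2.imread("pics/p8side.png")[180:340,260:430]
cv2.imwrite("pics/c8.png",cv2.hconcat([cv2.resize(a,(400,400)),cv2.resize(b,(400,400))]))
E
```

```text
38.65 [ 0.5383 -0.0498  0.1842] pitch 22.7 j [  3.7  -5.7  -3.  119.3  -0.7  43.8  90.8]
scene
  ochre [349. 194.] 149 [-0.026  0.039]
  ochre [319. 196.] 112 [-0.002 -0.036]
  pink [373. 193.] 120 [-0.039  0.098]
   near ochre [([301.0, 123.0], 129), ([349.0, 194.0], 154), ([319.0, 196.0], 122)]
   near blue []
side
  ochre [366. 222.] 119 [ 0.025 -0.117]
  ochre [351. 244.] 134 [ 0.007 -0.04 ]
  ochre [336. 271.] 138 [-0.021  0.04 ]
  pink [322. 291.] 136 [-0.033  0.1  ]
   near ochre [([366.0, 222.0], 136), ([351.0, 244.0], 159), ([337.0, 271.0], 165)]
   near blue []
```

View pics/c8.png

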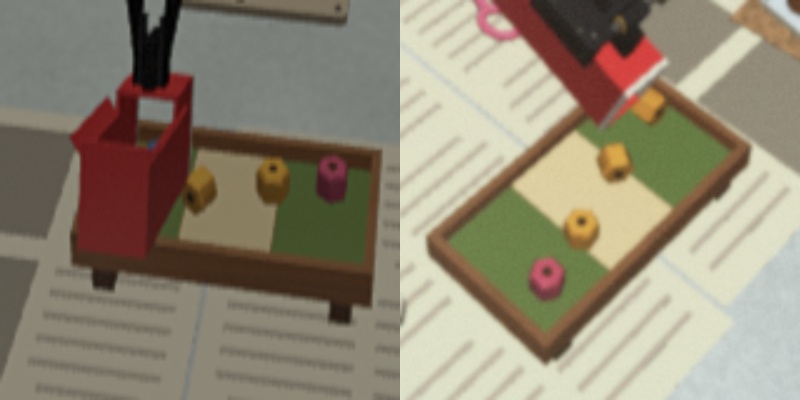

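apply_moves(plan=[0,0,0,0,0,0.1,0,0,0,0,0,0,0.1,0,0,0,0.022,0,0,0,0,0,0,0.03,0,0,0,0,0,0,0.022,0,0,0,0])

```text
clock: 39.17
position: [0.5383, 0.0257, 0.1842]
ee_rot: [[-0.981, 0.006, 0.194], [0.006, 1.0, -0.0], [-0.194, 0.001, -0.981]]
contact_force: [0.2, 0.5, -2.9]
width: 0.0135
grip_force: 30.0
```

apply_moves(plan=[0,0,0,0,0,0,0,0,0,0,0,0,-0.1,0,0,0,0,0,0,-0.1,0,0,0,0,0,0,-0.1,0,0,0,0,0,0,-0.05,0])

```text
clock: 39.58
position: [0.5367, 0.0234, 0.1836]
ee_rot: [[-0.853, 0.006, 0.522], [0.006, 1.0, -0.001], [-0.522, 0.002, -0.853]]
contact_force: [0.3, -0.7, -3.4]
width: 0.0142
grip_force: 30.0
```

apply_moves(plan=[0,0,0,0,0,-0.02,0,0,0,0,0,0,0,0,0,0,0,0,0,0,0])

```text
clock: 39.83
position: [0.5381, 0.0237, 0.1846]
ee_rot: [[-0.844, 0.006, 0.536], [0.006, 1.0, -0.001], [-0.536, 0.002, -0.844]]
contact_force: [-0.5, 0.1, -1.2]
width: 0.0138
grip_force: 30.0
```

```bash
python3 u.py p9 scene side | grep -v "near pink"
```

```text
39.8333 [0.5381 0.0237 0.1846] pitch 32.4 j [ -0.9 -11.4  -9.5 127.5   7.5  32.   73.7]
scene
  ochre [350. 194.] 131 [-0.026  0.04 ]
  ochre [286. 198.] 142 [ 0.019 -0.118]
  pink [372. 193.] 118 [-0.039  0.098]
   near ochre [([334.0, 124.0], 143), ([350.0, 194.0], 135), ([286.0, 198.0], 153)]
   near blue []
side
  ochre [365. 221.] 147 [ 0.028 -0.118]
  ochre [351. 244.] 136 [ 0.007 -0.039]
  ochre [336. 271.] 142 [-0.021  0.04 ]
  pink [322. 291.] 136 [-0.033  0.1  ]
   near ochre [([365.0, 221.0], 163), ([351.0, 244.0], 159), ([336.0, 271.0], 164)]
   near blue [([375.0, 117.0], 45), ([227.0, 232.0], 66)]
```

apply_moves(plan=[0,0,0,0,0,-0.03,0,0,0,0,0,0,0,0,0,0,0,0,0,0,0])

```text
clock: 40.18
position: [0.5384, 0.0245, 0.1844]
ee_rot: [[-0.829, 0.005, 0.56], [0.005, 1.0, -0.001], [-0.56, 0.002, -0.829]]
contact_force: [0.6, 0.1, -2.5]
width: 0.0136
grip_force: 30.0
```

```bash
python3 u.py p9 scene side | grep -v "near [po]"
```

```text
40.1833 [0.5384 0.0245 0.1844] pitch 34.0 j [ -0.7 -12.1 -10.  128.9   8.3  29.8  72.6]
scene
  ochre [350. 193.] 128 [-0.027  0.041]
  ochre [286. 198.] 142 [ 0.019 -0.118]
  pink [373. 193.] 120 [-0.039  0.098]
   near blue []
side
  ochre [365. 221.] 149 [ 0.028 -0.118]
  ochre [351. 244.] 136 [ 0.007 -0.039]
  ochre [336. 271.] 140 [-0.021  0.04 ]
  pink [322. 291.] 136 [-0.033  0.1  ]
  blue [332. 249.] 96 [0.028 0.001]
   near blue [([375.0, 117.0], 42), ([227.0, 232.0], 65), ([332.0, 249.0], 109)]
```

apply_moves(plan=[0,0,0,0,0,-0.03,0,0,0,0,0,0,0,0,0,0,0,0,0,0,0])

```text
clock: 40.53
position: [0.5382, 0.0245, 0.1844]
ee_rot: [[-0.811, 0.005, 0.584], [0.005, 1.0, -0.001], [-0.584, 0.002, -0.811]]
contact_force: [0.3, -0.0, -2.2]
width: 0.0135
grip_force: 30.0
```

```bash
python3 u.py p9 scene side | grep -v "near [po]"
```

```text
40.5333 [0.5382 0.0245 0.1844] pitch 35.8 j [ -0.3 -13.  -10.5 130.3   9.3  27.6  71.5]
scene
  ochre [350. 194.] 129 [-0.026  0.041]
  ochre [286. 198.] 142 [ 0.019 -0.118]
  pink [373. 193.] 120 [-0.039  0.098]
   near blue [([334.0, 207.0], 15)]
side
  ochre [366. 221.] 148 [ 0.027 -0.118]
  ochre [350. 244.] 136 [ 0.007 -0.039]
  ochre [336. 271.] 142 [-0.021  0.04 ]
  pink [322. 291.] 136 [-0.033  0.1  ]
  blue [331. 250.] 93 [0.027 0.005]
   near blue [([375.0, 117.0], 42), ([227.0, 232.0], 68), ([331.0, 250.0], 108)]
```

apply_moves(plan=[0,0,0,0.01,0,0,0,0,0,0,0.015,0,0,0,0,0,0,0.015,0,0,0])

```text
clock: 40.88
position: [0.5382, 0.0246, 0.2247]
ee_rot: [[-0.812, 0.004, 0.584], [0.005, 1.0, -0.001], [-0.584, 0.002, -0.812]]
contact_force: [0.5, 0.5, -1.0]
width: 0.014
grip_force: 30.0
```

```bash
python3 u.py p9 scene side | grep -v "near [po]"
```

```text
40.8833 [0.5382 0.0246 0.2247] pitch 35.7 j [ -1.2 -15.7  -9.3 127.2   7.1  33.4  74. ]
scene
  ochre [349. 194.] 148 [-0.026  0.039]
  ochre [318. 196.] 124 [-0.003 -0.039]
  ochre [286. 198.] 139 [ 0.019 -0.118]
  pink [373. 193.] 121 [-0.039  0.098]
  blue [333. 202.] 91 [0.016 0.004]
   near blue [([333.0, 202.0], 112)]
side
  ochre [365. 221.] 146 [ 0.028 -0.118]
  ochre [350. 244.] 134 [ 0.007 -0.039]
  ochre [336. 271.] 139 [-0.021  0.04 ]
  pink [322. 291.] 137 [-0.033  0.1  ]
  blue [332. 250.] 90 [0.027 0.004]
   near blue [([374.0, 117.0], 43), ([227.0, 232.0], 64), ([331.0, 250.0], 104)]
```

apply_moves(plan=[0,0,0,0,0,0.1,0,0,0,0,0,0,0.1,0,0,0,0,0,0,0.1,0,0,0,0,0,0,0.1,0,0,0,0,0,0,0.1,0])

```text
clock: 41.4
position: [0.5385, 0.0246, 0.2243]
ee_rot: [[-0.993, 0.005, 0.121], [0.005, 1.0, -0.001], [-0.121, -0.0, -0.993]]
contact_force: [1.6, -1.0, -2.7]
width: 0.0137
grip_force: 30.0
```

apply_moves(plan=[0,0,0,0,0,0.1,0,0,0,0.02,0,0,0.023,0,0,-0.006,0.03,0,0,0,0,0,-0.008,0.03,0,0,0,0,0,-0.008,0.03,0,0,0,0])

```text
clock: 41.82
position: [0.5162, 0.1357, 0.2231]
ee_rot: [[-1.0, 0.006, 0.001], [0.006, 1.0, -0.001], [-0.001, -0.001, -1.0]]
contact_force: [0.3, 1.4, -2.2]
width: 0.014
grip_force: 30.0
```

apply_moves(plan=[0,-0.008,0.03,0,0,0,-0.03,0,-0.008,0.03,0,0,0,-0.03,0,-0.008,0.03,0,0,0,-0.03,0,-0.008,0.03,0,0,0,-0.03,0,-0.008,0.03,0,0,0,-0.02])

```text
clock: 42.23
position: [0.4759, 0.286, 0.2235]
ee_rot: [[-0.989, 0.146, 0.002], [0.146, 0.989, -0.001], [-0.002, -0.001, -1.0]]
contact_force: [-0.0, 0.1, -1.9]
width: 0.0139
grip_force: 30.0
```

```bash
python3 - <<'E'
from h import *
s=readout.state(); R=s["ee_rot"]; print(s["position"].round(4),R.round(3).tolist(),"toolyaw",np.degrees(np.arctan2(R[1,1],R[0,1])))
for n in("scene","side"):
    p=optics.camera(n); hsv=cv2.cvtColor(cv2.GaussianBlur(p["color"],(3,3),0),cv2.COLOR_BGR2HSV)
    m=((hsv[...,0]>100)&(hsv[...,0]<122)&(hsv[...,1]>110)).astype(np.uint8)
    roi=np.zeros_like(m); c=np.array([[.5+a*.16,.36+b*.1,.0] for a,b in((-1,-1),(-1,1),(1,1),(1,-1))]); cv2.fillConvexPoly(roi,proj(p,c).astype(np.int32),1)
    m*=roi; k,l,st,ce=cv2.connectedComponentsWithStats(m); j=1+st[1:,4].argmax()
    W=np.array([onplane(p,q,.004)[:2] for q in np.argwhere(l==j)[:,::-1]]); print(n,st[j],cv2.minAreaRect((W*1000).astype(np.float32)))
E
```

```text
[0.4759 0.286  0.2235] [[-0.989, 0.146, 0.002], [0.146, 0.989, -0.001], [-0.002, -0.001, -1.0]] toolyaw 81.57641749393673
scene [ 439  204   53   66 2757] ((502.92437744140625, 359.7982177734375), (115.31378936767578, 233.10487365722656), 82.21037292480469)
side [ 170  308  104   92 5342] ((500.6067199707031, 363.0794677734375), (113.75904846191406, 233.19920349121094), 81.95484924316406)
```

apply_moves(plan=[0,-0.0045,0.03,0,0,0,0,0,-0.004,0.03,0,0,0,0,0,-0.004,0.021,0,0,0,0,0,0,0,-0.03,0,0,0,0,0,0,-0.03,0,0,0])

```text
clock: 42.75
position: [0.464, 0.368, 0.1641]
ee_rot: [[-0.99, 0.142, 0.004], [0.142, 0.99, 0.002], [-0.004, 0.002, -1.0]]
contact_force: [-0.2, 0.1, -2.7]
width: 0.0138
grip_force: 30.0
```

apply_moves(plan=[0,0,0,-0.03,0,0,0,0,0,0,-0.025,0,0,0,0,0,0,0,0,0,0,0,0,0,0,0,0,0,0,0,0,0,0,0,0])

```text
clock: 43.17
position: [0.4647, 0.3661, 0.1108]
ee_rot: [[-0.989, 0.145, 0.003], [0.145, 0.989, 0.0], [-0.003, 0.001, -1.0]]
contact_force: [-0.2, -0.3, -2.2]
width: 0.0141
grip_force: 30.0
```

```bash
python3 - <<'E'
from h import *
s=readout.state(); R=s["ee_rot"]; print(s["position"].round(4),"toolyaw",np.degrees(np.arctan2(R[1,1],R[0,1])))
p=optics.camera("scene")
for d in models.cut_out(p,"shaker")[:1]:
    m=d["mask"]; ig=np.zeros((400,640),bool); z=s["position"][2]-.081
    q=fit([(p,m,ig)],"shaker",(.5015,.3615,-.14),z); print(q)
    # pitch test
    def f(t):
        tot=np.zeros((400,640),np.uint8); c,sn=np.cos(t[1]),np.sin(t[1]); pv=np.array([-.0385,0,.1])
        Ry=np.array([[c,0,-sn],[0,1,0],[sn,0,c]])
        for b in SH["shaker"]:
            X=((b-pv)@Ry.T+pv)@Rz(np.radians(-8.4)).T+[.5015+t[0],.3615+t[2],z]; cv2.fillConvexPoly(tot,cv2.convexHull(proj(p,X).round().astype(np.int32)),1)
        return np.abs(tot.astype(float)-m).sum()
    for a in(-6,-4,-2,0,2,4,6): print(a,min(f((dx,np.radians(a),dy)) for dx in(-.008,-.004,0,.004,.008) for dy in(-.006,-.003,0,.003,.006)))
E
```

```text
[0.4647 0.3661 0.1108] toolyaw 81.67677847722382
(array([ 0.50434833,  0.35808915, -0.14426456]), np.float64(300.8235294117647))
-6 450.0
-4 408.0
-2 375.0
0 311.0
2 329.0
4 301.0
6 299.0
```

apply_moves(plan=[0,-0.001,0.001,-0.015,0,0,0,0,0,0,-0.007,0,0,0,0,0,0,0,0,0,0,0,0,0,0,0,0,0])

```text
clock: 43.6
position: [0.463, 0.3666, 0.0879]
ee_rot: [[-0.989, 0.145, 0.002], [0.145, 0.989, -0.001], [-0.003, -0.001, -1.0]]
contact_force: [0.9, -0.5, -2.2]
width: 0.0136
grip_force: 30.0
```

apply_moves(plan=[0,0,0,-0.002,0,0,0,0,0,0,0,0,0,0])

```text
clock: 43.77
position: [0.4632, 0.3669, 0.086]
ee_rot: [[-0.989, 0.145, 0.003], [0.145, 0.989, -0.0], [-0.003, -0.0, -1.0]]
contact_force: [-0.1, 0.2, -1.6]
width: 0.0138
grip_force: 30.0
```

apply_moves(plan=[0,0,0,-0.0015,0,0,0,0,0,0,0,0,0,0])

```text
clock: 43.93
position: [0.463, 0.3671, 0.0846]
ee_rot: [[-0.99, 0.144, 0.003], [0.144, 0.99, -0.0], [-0.003, 0.0, -1.0]]
contact_force: [-1.3, 0.7, 2.7]
width: 0.014
grip_force: 30.0
```

Touchdown at the expected height; release and lift straight up.

apply_moves(plan=[0.5,0,0,0,0,0,0,0.5,0,0,0,0,0,0,0.5,0,0,0,0,0,0,0.5,0,0,0,0,0,0,0.5,0,0,0,0,0,0])

```text
clock: 44.35
position: [0.4629, 0.3666, 0.0839]
ee_rot: [[-0.989, 0.145, 0.002], [0.145, 0.989, -0.001], [-0.002, -0.001, -1.0]]
contact_force: [-1.2, -0.5, 0.5]
width: 0.0382
grip_force: 0.0
```

apply_moves(plan=[0.5,0,0,0.02,0,0,0,0.5,0,0,0.03,0,0,0,0.5,0,0,0.035,0,0,0,0.5,0,0,0.035,0,0,0,0.5,0,0,0.035,0,0,0])

```text
clock: 44.77
position: [0.4626, 0.3664, 0.2406]
ee_rot: [[-0.99, 0.144, 0.002], [0.144, 0.99, -0.001], [-0.002, -0.001, -1.0]]
contact_force: [0.1, 0.3, 0.5]
width: 0.0434
grip_force: 0.0
```

apply_moves(plan=[0.5,-0.02,-0.03,0.02,0,0,0,0.5,-0.02,-0.04,0.02,0,0,0,0.5,-0.02,-0.04,0,0,0,0,0.5,0,-0.04,0,0,0,0,0.5,0,0,0,0,0,0])

```text
clock: 45.18
position: [0.4079, 0.2185, 0.277]
ee_rot: [[-0.988, 0.152, 0.005], [0.152, 0.988, -0.003], [-0.005, -0.002, -1.0]]
contact_force: [1.7, 0.2, 0.0]
width: 0.0436
grip_force: 0.0
```

```bash
python3 u.py z1 scene side | grep -v near; python3 - <<'E'
from h import *
v=[]
for n in("scene","side"):
    p=optics.camera(n)
    for t,z,q0 in(("shaker",.004,(.5015,.3615,-.14)),("lantern",.004,(.484,-.3655,-.16))):
        r=models.cut_out(p,t)
        if r: print(n,t,fit([(p,r[0]["mask"],np.zeros((400,640),bool))],t,q0,z))
a=cv2.imread("pics/z1scene.png")[140:290,140:540]; b=cv2.imread("pics/z1side.png")[140:400,120:500]
cv2.imwrite("pics/z1.png",cv2.vconcat([cv2.resize(a,(740,277)),cv2.copyMakeBorder(cv2.resize(b,(450,308)),0,0,0,290,0)]))
E
```

```text
45.1833 [0.4079 0.2185 0.277 ] pitch 0.3 j [-18.6  -2.4 -14.9 101.5  -0.3  80.7  47.9]
scene
  ochre [323. 187.] 115 [-0.043 -0.033]
  ochre [349. 193.] 148 [-0.027  0.039]
  ochre [286. 198.] 140 [ 0.019 -0.118]
  pink [372. 193.] 119 [-0.039  0.098]
  blue [333. 202.] 90 [0.016 0.003]
side
  ochre [365. 221.] 143 [ 0.028 -0.118]
  ochre [362. 256.] 134 [-0.034 -0.033]
  ochre [337. 271.] 144 [-0.021  0.04 ]
  pink [322. 291.] 138 [-0.033  0.1  ]
  blue [331. 250.] 106 [0.028 0.004]
scene shaker (array([ 0.50053838,  0.35929781, -0.13919736]), np.float64(116.6078431372549))
scene lantern (array([ 0.48457563, -0.36968588,  0.09729971]), np.float64(567.5960784313725))
side shaker (array([ 0.50010023,  0.36124635, -0.1451021 ]), np.float64(127.52156862745097))
side lantern (array([ 0.48162516, -0.36752871,  0.12197105]), np.float64(487.79999999999995))
```

View pics/z1.png

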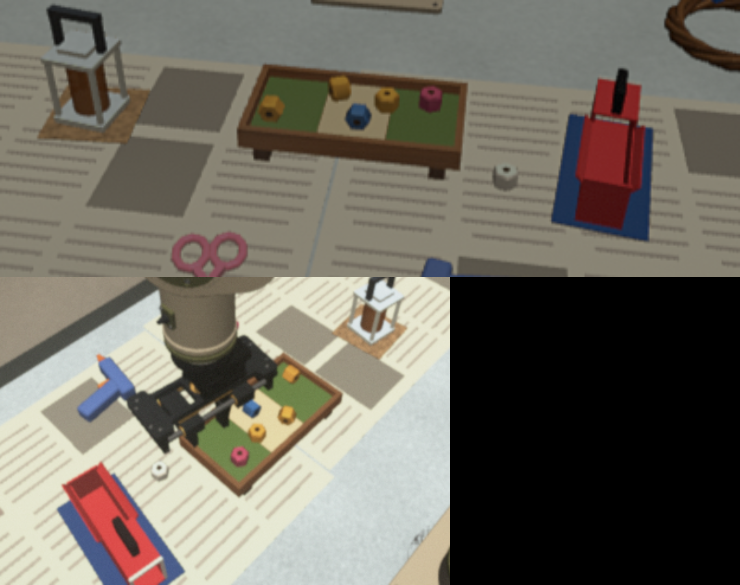

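```bash
python3 -c "
from bench import workorder
print(workorder.sign_off())"
```

```text
the job is handed in; nothing more can be done
None
```

The job is done and handed in at about 45 s: the lantern stands on the cork mat, and all five beads lie apart on the felt with at least one on each panel. The empty shaker is upright on the middle of its blue mat, and I left the glue gun and scissors alone.

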